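# Set out two dishes on the buffet warmer

## Task

Get the buffet warmer ready for lunch: put the loose lid on the open red-banded dish, so that it sits fully home, and turn the warmer's heat knob clockwise all the way up to its stop. Each dish also needs its own sign: stand the green sign centred in front of the green-banded dish and the red sign centred in front of the red-banded dish, each upright on its foot edge on the counter close to the warmer's robot-side edge, squarely parallel to that edge, with the printed face turned away from the dishes, towards the robot. The order does not matter. Leave the dishes where they are, leave the yellow sign lying, and do not disturb the other things on the counter.

Things in the scene. Friction and masses are not known exactly. Their poses are not given: they have to be found in the camera images.
- warmer: fixed electric warming tray, black glass top 50 mm above the counter. Origin: on the counter under the glass's middle; x across it, away from the robot, y along it, z up. Spans x -125 (robot-side edge) to 125 mm, y -185 to 275: glass up to 185, then an aluminium strip with the knob. A carrying handle stands out 27 mm at each end, low down.
- dish_green: round copper serving bowl with a green band round its belly, already covered by its steel lid; 148 mm across, 80 mm high to the rim, black lid knob reaching 129 mm above its foot; 1.4 kg, standing loose on the warmer's glass. Origin: centre of its foot; axes parallel to the warmer's.
- dish_red: the same bowl with a red band, open, kebabs inside; 1.2 kg, standing loose on the glass. Rim 80 mm above its origin (centre of its foot), mouth 128 mm clear at its narrowest; axes parallel to the warmer's. Which dish is on which side varies.
- dish_red_mouth (a point): centre of the red dish's mouth, at rim height (80 mm above its foot).
- lid: the red dish's steel lid, right way up on a 5 mm cork mat, about 220 g: a plug 116 mm wide, 8 mm deep that drops inside the rim, a brim 154 mm wide that rests on the rim, and a black round knob 28 mm wide, 33 to 57 mm above the origin. Origin: centre of the plug's underside; z up. Fully home, the origin is 8 mm below the rim.
- sign_green: beech block 95 (foot to head) x 58 x 22 mm thick, about 90 g, lying on its back. White printed face up: green band along the foot edge, green square with dot nearer the head edge. Origin: centre of the back face; x to the head edge, y across, z out of the print. Standing on its foot: x up, origin 47.5 mm above the counter.
- sign_red: beech block 95 (foot to head) x 58 x 22 mm thick, about 90 g, lying on its back. White printed face up: red band along the foot edge, red square with dot nearer the head edge. Origin: centre of the back face; x to the head edge, y across, z out of the print. Standing on its foot: x up, origin 47.5 mm above the counter.
- sign_yellow: beech block 95 (foot to head) x 58 x 22 mm thick, about 90 g, lying on its back. White printed face up: yellow band along the foot edge, yellow square with dot nearer the head edge. Origin: centre of the back face; x to the head edge, y across, z out of the print. Standing on its foot: x up, origin 47.5 mm above the counter. Not wanted today, stays lying. Which sign lies where varies.
- heat (a joint): the warmer's heat knob: 0 = off, grows clockwise seen from above, stop at 1.4 rad (full). It stays where it is left; about 0.03 N m of friction.
- heat_grip (a point): on the knob's vertical axis, at the height to grip. Grip: upright black bar 40 long, 14 mm thick, 62 to 94 mm above the counter (this point at 87), white mark at its pointing end. At joint value 0 it lies along the warmer's x, mark towards the robot; it turns with the joint, as do this point's axes (x along the bar, z up). Round base 66 mm wide.
- water: water bottle, 62 mm across, 210 mm tall; bystander. Origin: centre of its underside.
- pickle: pickle jar, 72 mm across, 95 mm tall; bystander. Origin: centre of its underside.
- cup: white mug, 76 mm across, 85 mm tall; bystander. Origin: centre of its underside.
- salt: steel shaker, 42 mm across, 78 mm tall; bystander. Origin: centre of its underside.
- pepper: dark wooden shaker, 42 mm across, 78 mm tall; bystander. Origin: centre of its underside.
- spoon: steel serving spoon, 240 mm long, lying; bystander. Origin under its middle, x along it.
Things that resemble listed ones, but are neither listed nor needed, are in the scene too. Leave any pink look-alike of the lid alone.

How it is judged:
At the end, for the whole second after the job is handed in: Lid home and level on the red dish (12 mm, 0.05 rad); knob 1.25 rad or more; each sign upright (0.08 rad) on its foot edge, print to the robot, back 1 to 100 mm before the warmer's edge, within 30 mm of its dish's centre line, parallel (0.2 rad); dishes within 25 mm of their start; all at rest (horizontal distance between lid and dish_red_mouth below 0.012 m and angle between each of lid, dish_green, dish_red's own z axis and vertical below 0.05 rad and z of lid in the frame of dish_red between 0.068 and 0.076 m and linear speed of each of lid, sign_green, sign_red below 0.02 m/s and value of joint heat above 1.25 rad and angle between each of sign_green, sign_red's own x axis and vertical below 0.08 rad and height (world z) of sign_green between 0.043 and 0.053 m and x of sign_green in the frame of warmer between -0.225 and -0.126 m and y of sign_green in the frame of dish_green between -0.03 and 0.03 m and z of dish_green in the frame of sign_green below -0.08 m and angle between the z axis of each of sign_green, sign_red and the x axis of warmer, either way round below 0.2 rad and height (world z) of sign_red between 0.043 and 0.053 m and x of sign_red in the frame of warmer between -0.225 and -0.126 m and y of sign_red in the frame of dish_red between -0.03 and 0.03 m and z of dish_red in the frame of sign_red below -0.08 m and distance of each of dish_green, dish_red from where it was at the start of the episode below 0.025 m); the robot touches nothing.
It fails at once if the yellow sign is pushed, lifted or stood up (distance of sign_yellow from where it was at the start of the episode above 0.03 m or angle between sign_yellow's own z axis and vertical above 0.3 rad).
It fails at once if another thing on the counter is pushed away or knocked over (distance of any of water, pickle, cup, salt, pepper, spoon from where it was at the start of the episode above 0.04 m or angle between any of water, pickle, cup, salt, pepper's own z axis and vertical above 0.5 rad).
It also fails if it takes over 72 s, if anything falls off the work surface, if the arm or the gripper's body presses on something with over 40 N, if the wrist force passes 120 N, or if a joint passes its speed limit or range.

## Robot

A 7-joint arm with a two-finger parallel gripper is mounted at the origin on the work surface. World frame = base frame: x ahead of the robot, y to its left, z up, the work surface at z = 0. Lengths are in m, angles in rad, forces in N, time in s.
With the tool pointing down it reaches from about 0.4 to 0.85 m from the base axis. Payload 4.5 kg.
Tool frame: the origin (TCP) lies between the finger pads; the fingertips stand 11 mm ahead of it and the grasp point (between the pads) lies 8 mm behind it (r.tip_reach is the distance from the TCP to the fingertips, in m); x points along the fingers, y is the direction in which the jaws open and shut, and the axes are right-handed (so a half turn about x gives the same grasp; the last joint's range is limited). The gripper opens to 88 mm and grips with 3 to 60 N. Pads are 18 mm wide; open, the fingers measure 123 mm over their backs; the gripper's body (75 mm by 187 mm) begins 45 mm behind the grasp point.
Start: joints at [1.217, 0.689, -0.195, 1.565, 0.157, 0.902, -0.215], TCP at [0.236, -0.579, 0.25] pointing down, gripper open.
Joint ranges: [-3.01, 3.01], [-0.46, 2.08], [-1.47, 1.51], [0.13, 2.56], [-1, 4.14], [0.04, 2.09], [-2.66, 2.66]. Speed limits (rad/s): [2.57, 2.57, 3.14, 3.14, 3.14, 3.14, 3.14].

## Interface

Orientations are given as a unit quaternion [x, y, z, w].
In Python, from plant import r gives the robot as it stands.
- The arm moves only by the tool drive_tool, never from a script. Its argument "deltas" is a list of rows, each a list of 3 entries, a list of its own where there are three numbers: the turn, a rotation vector about the tool's x, y, z in degrees, then the shift along the tool's x, y, z in cm, then the finger opening in cm, from 0 to 8.81. A call has 1 to 12 rows; each row shifts and turns the commanded pose from where the row before left it, along the tool's axes as they then stand; what a row does not reach is not made up. A row lasts 1/12 s, in which the tool goes at most 41.7 mm and 7.16 degrees, less where a joint would pass 70% of its speed; a pose out of reach is approached as far as the arm can. A call is refused whole if a number of a shift passes 4.17 or a number of a turn 7.16, either way. A call with a gripper value outside its range is refused whole. The fingers move at their own pace and stop on an object; "force" is the grip in N (left out, the last holds). Time passes only in rows, so rows that do not move let the fingers close. It gives the time, the measured TCP pose, the force and the opening at its end, in the units of the state.
- r.get_state(): the state, without advancing time (a new reading comes with each control period).
- r.snapshot(name): name is "scene" or "top" or "wrist"; returns a dict with "color" (480x640x3 uint8, red, green, blue), "fov_y" (degrees; the focal length in pixels is half the picture's height over the tangent of half this angle, whatever the lens; pixels are square), "cx", "cy" (the principal point, pixels), "k1" (the pictures are not rectified: a ray, as slopes to the right and down, at radius r is drawn at 1 + k1 r^2 times it, then the intrinsics apply), "extrinsics" (4x4, takes a point from world to camera coordinates); the wrist camera has in their place "tool_from_camera" (4x4, takes a point from camera to tool coordinates, whose origin is the TCP and whose axes are the tool frame's). Camera axes: x right, y up, looking along -z (the intrinsics and any distortion apply to the point x, -y, -z); pixel columns grow to the right and rows downward; lengths in m; the calibration is good to about 2 mm. A picture is of the moment at which its call begins: read the wrist's pose just before it. There is no depth.
- r.finish_job(): hands the job in, once; it reports no verdict.
The state is a dict: "clock": time; "q": joint angles; "qd": joint speeds; "joint_torque": joint torques, N m; "tool_pos": TCP position; "eef_rot": TCP orientation; "contact_force": force on the tool from outside, world axes, zero at the start; "moment": the same for the moment, N m; "opening": opening from 0.0 (shut) to 1.0 (fully open).
Only numpy, scipy, OpenCV 4.12 (cv2) and the standard library are available. Lean on these libraries where they do the work, as an engineer would, in place of code of your own. Each camera call takes 0.05 s, during which the arm holds its last target. There are 200 camera calls.

## Working session

There is one attempt and no reset: what is moved stays moved. The work goes in short steps, Python scripts to look and compute and a tool call to move; the robot and the scene stay as the last step left them, time stands still between calls to the robot, and variables do not carry over. Pictures are saved under pics/ and viewed, about 8 in all and at most 12, crops included, and the job is handed in when it is done.

Besides the shell and the picture viewer there is one more tool, called after "Call:" as name(argument=value, ...), one argument or row to a line, values as JSON. drive_tool: Moves the arm, as the interface text tells. Its arguments: {"type":"object","properties":{"deltas":{"type":"array","items":{"type":"array"}},"force":{"type":"number"}},"required":["deltas"]}

```bash
mkdir -p pics; ls
python3 - <<'E'
from plant import r
import cv2
s=r.get_state();print(s)
for n in("scene","top"):
    p=r.snapshot(n);cv2.imwrite(f"pics/{n}0.png",p["color"][:,:,::-1])
    print(n,{k:v for k,v in p.items() if k!="color"})
p=r.snapshot("wrist");print({k:v for k,v in p.items() if k!="color"})
E
```

```text
pics
{'clock': 0.0, 'q': array([ 1.2167752 ,  0.68997585, -0.19452006,  1.56633736,  0.15731592,
        0.90249583, -0.21510779]), 'qd': array([ 0.00026647, -0.00073972, -0.0006632 , -0.00018212,  0.00079801,
        0.00012809,  0.00116528]), 'joint_torque': array([-1.52253713e-03, -5.27580464e+01, -1.26684833e+00, -1.53432852e+01,
       -5.25299914e-02,  6.56072560e-03,  1.45280005e-04]), 'tool_pos': array([ 0.23608245, -0.57803966,  0.24891702]), 'eef_rot': array([-0.69367509, -0.13690988,  0.69402065, -0.1356683 ]), 'contact_force': array([ 0.92081481, -0.00356368, -0.06870571]), 'moment': array([ 0.0637087 , -0.00224526, -0.03759565]), 'opening': 1.00135183868287}
scene {'fov_y': 52.07925672936771, 'cx': 311.1559595814961, 'cy': 237.75195316524966, 'k1': -0.11906288841458049, 'extrinsics': array([[-0.79976997,  0.60017617, -0.01251246,  0.42486424],
       [-0.35495348, -0.45598142,  0.81614274,  0.09674222],
       [ 0.48412397,  0.6571678 ,  0.57771486, -1.7504668 ],
       [ 0.        ,  0.        ,  0.        ,  1.        ]])}
top {'fov_y': 48.01768973665427, 'cx': 320.139
[... 190 characters left out ...]
1.84649516e-02,  1.30724013e-01,
        -5.08858478e-01],
       [-1.30756157e-01, -5.39149069e-04,  9.91414412e-01,
        -1.48792555e+00],
       [ 0.00000000e+00,  0.00000000e+00,  0.00000000e+00,
         1.00000000e+00]])}
{'fov_y': 59.76032539778276, 'cx': 327.2898830528504, 'cy': 237.68597896305346, 'k1': 0.004992627676946892, 'tool_from_camera': array([[ 3.84679804e-04,  3.17314033e-01, -9.48320440e-01,
        -1.35251291e-01],
       [ 9.99999649e-01,  5.84117029e-04,  6.01092389e-04,
        -1.14938573e-03],
       [ 7.44665168e-04, -9.48320338e-01, -3.17313697e-01,
        -8.37141148e-02],
       [ 0.00000000e+00,  0.00000000e+00,  0.00000000e+00,
         1.00000000e+00]])}
```

View pics/top0.png

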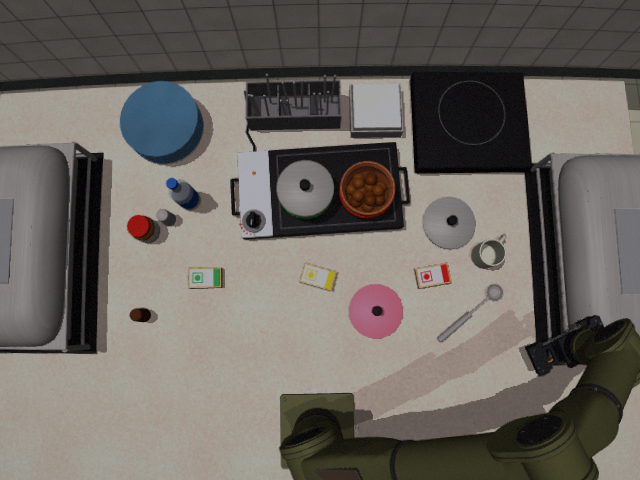

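View pics/scene0.png

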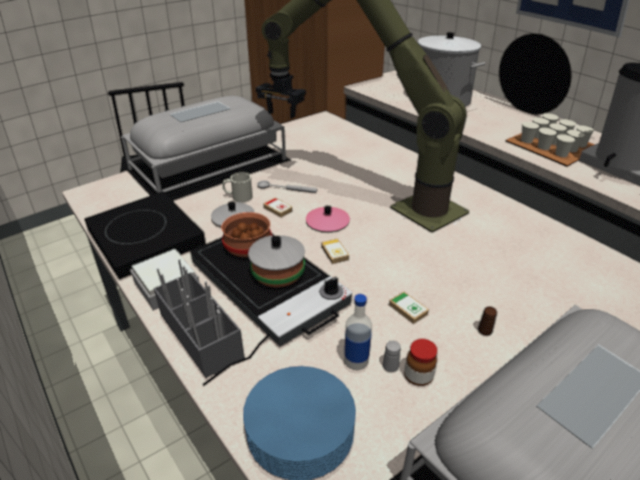

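The top picture shows the green dish at about (305,190) and the red dish at (368,190). The lid is at (449,222), the knob at (253,220), and the signs are green (206,278), yellow (319,277) and red (433,275). I'll zoom in once for precise pixels.

```bash
cat > h.py <<'E'
import numpy as np, cv2
from scipy.spatial.transform import Rotation as R
from plant import r
def cam(p,state=None):
    f=p["color"].shape[0]/2/np.tan(np.radians(p["fov_y"])/2)
    K=np.array([[f,0,p["cx"]],[0,f,p["cy"]],[0,0,1]]);D=np.array([p["k1"],0,0,0.])
    if "extrinsics" in p: E=p["extrinsics"]
    else:
        T=np.eye(4);T[:3,:3]=R.from_quat(state["eef_rot"]).as_matrix();T[:3,3]=state["tool_pos"]
        E=np.linalg.inv(T@p["tool_from_camera"])
    return K,D,np.diag([1,-1,-1,1])@E
def unproj(c,px,z):
    K,D,E=c;px=np.array(px,float).reshape(-1,1,2)
    s=cv2.undistortPoints(px,K,D)[:,0]
    d=np.c_[s,np.ones(len(s))]@E[:3,:3];o=-E[:3,:3].T@E[:3,3]
    return o+d*((np.broadcast_to(z,len(s))-o[2])/d[:,2])[:,None]
def proj(c,X):
    K,D,E=c
    return cv2.projectPoints(np.array(X,float).reshape(-1,3),cv2.Rodrigues(E[:3,:3])[0],E[:3,3],K,D)[0][:,0]
def look(n,name=None):
    s=r.get_state();p=r.snapshot(n)
    if name: cv2.imwrite(f"pics/{name}.png",p["color"][:,:,::-1])
    return p["color"],cam(p,s)
E
python3 - <<'E'
from h import *
im,c=look("top","top1");b=im[:,:,::-1]
cv2.imwrite("pics/crop.png",cv2.resize(b[140:330,180:500],None,fx=2.5,fy=2.5,interpolation=cv2.INTER_CUBIC))
print(unproj(c,[[305,185],[368,190],[452,221],[253,220]],[.179,.13,.06,.094]))
E
```

```text
[[ 0.65451562  0.01715689  0.179     ]
 [ 0.65005214 -0.15049788  0.13      ]
 [ 0.57418365 -0.3910954   0.06      ]
 [ 0.58073446  0.16314871  0.094     ]]
```

View pics/crop.png

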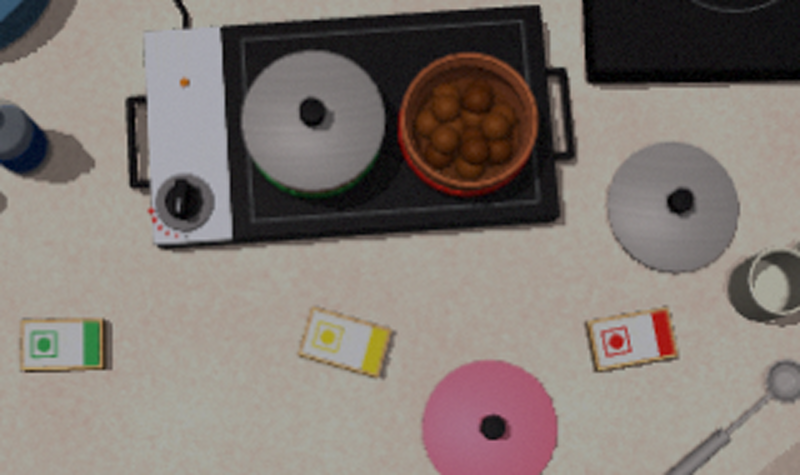

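```bash
cat > m.py <<'E'
from h import *
im,c=look("top")
def C(a,z): return unproj(c,np.array(a)/2.5+[180-.3,140-.3],z)
np.set_printoptions(precision=4,suppress=True)
w=C([[146,31],[541,6],[557,217],[155,242]],.05)
print("warmer",w,"edges",[np.linalg.norm(w[i]-w[(i+1)%4]) for i in range(4)])
d=w[0]-w[1]+w[3]-w[2];print("yaw y-axis",np.arctan2(-d[0],d[1]))
for n,a in dict(green=[[21,320],[104,319],[104,369],[22,371]],yellow=[[315,307],[390,326],[380,376],[299,355]],red=[[588,324],[667,308],[677,357],[596,370]]).items():
    q=C(a,.022);h=q[0]+q[3]-q[1]-q[2]
    if n=="yellow": h=q[0]+q[3]-q[1]-q[2]
    print(n,q.mean(0),"headdir deg",np.degrees(np.arctan2(h[1],h[0])),np.linalg.norm(h)/2)
print("rim",C([[469,123]],.13),"gknob",C([[312,112]],.176),"lidknob",C([[681,200]],.06),"lidbrim",C([[673,207]],.018),"knob",C([[184,199]],.092))
E
python3 m.py
python3 - <<'E'
from plant import r
print([a for a in dir(r) if a[0]!="_"])
E
```

```text
warmer [[ 0.7888  0.2121  0.05  ]
 [ 0.81   -0.2439  0.05  ]
 [ 0.5626 -0.2519  0.05  ]
 [ 0.5425  0.2006  0.05  ]] edges [np.float64(0.4564920768713793), np.float64(0.24758054857840842), np.float64(0.4529676007279474), np.float64(0.24653797480294415)]
yaw y-axis 0.0453483538600065
green [0.4308 0.3105 0.022 ] headdir deg 90.13844373360534 0.09492080165266553
yellow [ 0.4296 -0.0118  0.022 ] headdir deg 74.53475314629539 0.09106276202678265
red [ 0.4246 -0.3367  0.022 ] headdir deg 98.95333984155089 0.0936235847577312
rim [[ 0.6531 -0.1487  0.13  ]] gknob [[0.6566 0.0185 0.176 ]] lidknob [[ 0.5779 -0.3916  0.06  ]] lidbrim [[ 0.5774 -0.3923  0.018 ]] knob [[0.583  0.1626 0.092 ]]
['Unreachable', 'finish_job', 'get_state', 'snapshot', 'tip_reach']
```

```bash
cat >> h.py <<'E'
np.set_printoptions(precision=4,suppress=True)
def frame(a,y):
    a=np.array(a,float);a/=np.linalg.norm(a);y=np.array(y,float);y-=a*(a@y);y/=np.linalg.norm(y)
    return np.c_[a,y,np.cross(a,y)]
def plan(p,Rt=None,N=12,start=None):
    "equal rows bringing the tool to p,Rt (world)"
    s=r.get_state();p0,R0=start or (s["tool_pos"],R.from_quat(s["eef_rot"]).as_matrix())
    Rt=R0 if Rt is None else Rt
    w=R.from_matrix(R0.T@Rt).as_rotvec()/N
    wr=np.round(np.degrees(w),2);dR=R.from_rotvec(np.radians(wr)).as_matrix()
    S=[R0];[S.append(S[-1]@dR) for _ in range(N)]
    sh=np.linalg.solve(sum(S[:N]),np.array(p)-p0);shr=np.round(sh*100,2)
    path=p0+np.cumsum([M@shr/100 for M in S[:N]],0)
    print(f"{N} x [{wr.tolist()},{shr.tolist()}]  mid",path[N//2-1],"end",path[-1])
    return path[-1],S[-1]
def st():
    s=r.get_state();print(round(s["clock"],2),s["tool_pos"],R.from_quat(s["eef_rot"]).as_matrix().round(3).tolist(),s["contact_force"].round(1),round(s["opening"]*88.1,1))
E
python3 - <<'E'
from h import *
e=plan([.578,-.392,.16],frame([0,0,-1],[.045,-1,0]),12)
plan([.578,-.392,.049],None,4,e)
E
```

```text
12 x [[1.64, 0.0, 0.0],[0.74, -0.86, -3.14]]  mid [ 0.399  -0.4708  0.2049] end [ 0.5778 -0.3927  0.1605]
4 x [[0.0, 0.0, 0.0],[2.79, -0.01, -0.01]]  mid [ 0.578  -0.3924  0.1047] end [ 0.5781 -0.3922  0.0489]
```

Call:
drive_tool(
  deltas=[
    [[1.64, 0, 0], [0.74, -0.86, -3.14], 8.8],
    [[1.64, 0, 0], [0.74, -0.86, -3.14], 8.8],
    [[1.64, 0, 0], [0.74, -0.86, -3.14], 8.8],
    [[1.64, 0, 0], [0.74, -0.86, -3.14], 8.8],
    [[1.64, 0, 0], [0.74, -0.86, -3.14], 8.8],
    [[1.64, 0, 0], [0.74, -0.86, -3.14], 8.8],
    [[1.64, 0, 0], [0.74, -0.86, -3.14], 8.8],
    [[1.64, 0, 0], [0.74, -0.86, -3.14], 8.8],
    [[1.64, 0, 0], [0.74, -0.86, -3.14], 8.8],
    [[1.64, 0, 0], [0.74, -0.86, -3.14], 8.8],
    [[1.64, 0, 0], [0.74, -0.86, -3.14], 8.8],
    [[1.64, 0, 0], [0.74, -0.86, -3.14], 8.8],
  ],
)

```text
clock: 1.25
tool_pos: [0.5794, -0.3918, 0.1605]
eef_rot: [-0.707, -0.016, 0.707, -0.015]
contact_force: [0.2, -1.1, -0.4]
opening: 0.998
```

Call:
drive_tool(
  deltas=[
    [[0, 0, 0], [0, 0, 0], 8.8],
    [[0, 0, 0], [0, 0, 0], 8.8],
    [[0, 0, 0], [0, 0, 0], 8.8],
  ],
)

```text
clock: 1.5
tool_pos: [0.5771, -0.3934, 0.1606]
eef_rot: [-0.706, -0.016, 0.707, -0.016]
contact_force: [0.1, -0.5, 0.1]
opening: 1.001
```

Run:
```python
from h import *
st();im,c=look("wrist","w1");print(proj(c,[[.578,-.392,.062],[.653,-.149,.13]]))
```

```text
1.5 [ 0.5771 -0.3934  0.1606] [[-0.002, 0.044, -0.999], [-0.001, -0.999, -0.044], [-1.0, 0.0, 0.002]] [ 0.1 -0.5  0.1] 88.1
[[ 327.4682  243.8743]
 [-321.2297   86.808 ]]
```

View pics/w1.png

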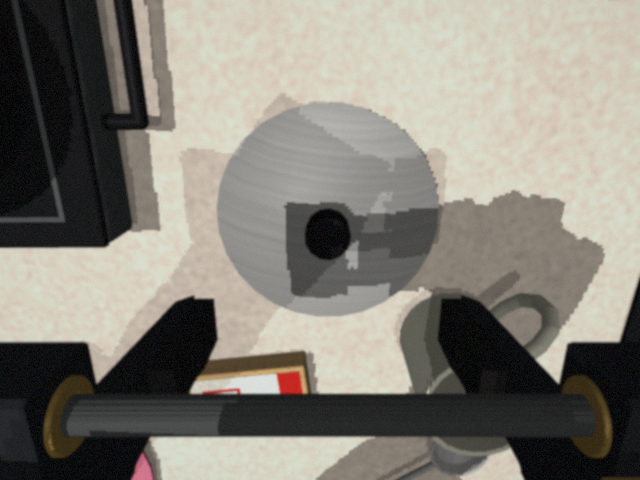

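The lid knob is at (327,234), about 2 mm beyond the estimate. The jaws are clear of the mug, so I'll descend and grip.

Call:
drive_tool(
  deltas=[
    [[0, 0, 0], [2.2, -0.1, -0.1], 5],
    [[0, 0, 0], [2.2, 0, -0.1], 5],
    [[0, 0, 0], [2.2, 0, -0.1], 5],
    [[0, 0, 0], [2.2, 0, 0], 5],
    [[0, 0, 0], [2.3, 0, 0], 5],
    [[0, 0, 0], [0, 0, 0], 5],
  ],
)

```text
clock: 2.05
tool_pos: [0.5764, -0.3917, 0.0458]
eef_rot: [-0.704, -0.016, 0.71, -0.014]
contact_force: [-2.1, 0.3, -1.0]
opening: 0.579
```

Call:
drive_tool(
  deltas=[
    [[0, 0, 0], [0, 0, 0], 0],
    [[0, 0, 0], [0, 0, 0], 0],
    [[0, 0, 0], [0, 0, 0], 0],
    [[0, 0, 0], [0, 0, 0], 0],
    [[0, 0, 0], [0, 0, 0], 0],
    [[0, 0, 0], [0, 0, 0], 0],
  ],
  force=25,
)

```text
clock: 2.55
tool_pos: [0.5818, -0.393, 0.052]
eef_rot: [0.708, 0.015, -0.706, 0.016]
contact_force: [-1.4, -0.3, 6.5]
opening: 0.307
```

Run:
```python
from h import *
st();s=r.get_state()
p,Q=plan(s["tool_pos"]+[0,0,.14],frame([0,0,-1],[.045,-1,0]),6)
plan([.655,-.149,p[2]],Q,8,(p,Q))
```

```text
2.55 [ 0.5818 -0.393   0.052 ] [[0.002, 0.044, -0.999], [-0.002, -0.999, -0.044], [-1.0, 0.002, -0.002]] [-1.4 -0.3  6.5] 27.1
6 x [[-0.01, -0.02, -0.02],[-2.33, 0.0, -0.0]]  mid [ 0.5816 -0.3929  0.1219] end [ 0.5816 -0.3928  0.1918]
8 x [[0.0, 0.0, 0.0],[-0.0, -3.0, -1.05]]  mid [ 0.6181 -0.271   0.1918] end [ 0.6547 -0.1493  0.1918]
```

Call:
drive_tool(
  deltas=[
    [[0, 0, 0], [-2.6, 0, 0], 0],
    [[0, 0, 0], [-2.6, 0, 0], 0],
    [[0, 0, 0], [-2.6, 0, 0], 0],
    [[0, 0, 0], [-2.6, 0, 0], 0],
    [[0, 0, 0], [-2.6, 0, 0], 0],
    [[0, 0, 0], [-2.6, 0, 0], 0],
  ],
)

```text
clock: 3.05
tool_pos: [0.5805, -0.3914, 0.2072]
eef_rot: [-0.707, -0.016, 0.707, -0.016]
contact_force: [-0.0, 1.0, -2.4]
opening: 0.31
```

Call:
drive_tool(
  deltas=[
    [[0, 0, 0], [0, -2, -0.7], 0],
    [[0, 0, 0], [0, -2, -0.7], 0],
    [[0, 0, 0], [0, -2, -0.7], 0],
    [[0, 0, 0], [0, -2, -0.7], 0],
    [[0, 0, 0], [0, -2, -0.7], 0],
    [[0, 0, 0], [0, -2, -0.7], 0],
    [[0, 0, 0], [0, -2, -0.7], 0],
    [[0, 0, 0], [0, -2, -0.7], 0],
    [[0, 0, 0], [0, -2, -0.7], 0],
    [[0, 0, 0], [0, -2, -0.7], 0],
    [[0, 0, 0], [0, -2, -0.7], 0],
    [[0, 0, 0], [0, -2, -0.7], 0],
  ],
)

```text
clock: 4.05
tool_pos: [0.654, -0.1471, 0.2059]
eef_rot: [-0.707, -0.016, 0.707, -0.016]
contact_force: [0.1, -0.1, -2.0]
opening: 0.31
```

Call:
drive_tool(
  deltas=[
    [[0, 0, 0], [0, 0, 0], 0],
    [[0, 0, 0], [0, 0, 0], 0],
    [[0, 0, 0], [0, 0, 0], 0],
    [[0, 0, 0], [0, 0, 0], 0],
  ],
)

```text
clock: 4.38
tool_pos: [0.6536, -0.1503, 0.206]
eef_rot: [-0.707, -0.014, 0.707, -0.015]
contact_force: [-0.2, -0.0, -3.0]
opening: 0.31
```

Run:
```python
from h import *
st();b,c=look("top");im,_=look("scene");w,cw=look("wrist")
w=cv2.resize(w,(400,300));b=cv2.resize(b[140:260,280:440],(400,300),interpolation=cv2.INTER_CUBIC);im=cv2.resize(im[180:315,180:360],(400,300),interpolation=cv2.INTER_CUBIC)
cv2.imwrite("pics/c2.png",np.vstack([np.hstack([w,b]),np.hstack([im,im*0])])[:,:,::-1])
```

```text
4.38 [ 0.6536 -0.1503  0.206 ] [[-0.001, 0.042, -0.999], [-0.001, -0.999, -0.042], [-1.0, 0.001, 0.001]] [-0.2 -0.  -3. ] 27.3
```

View pics/c2.png

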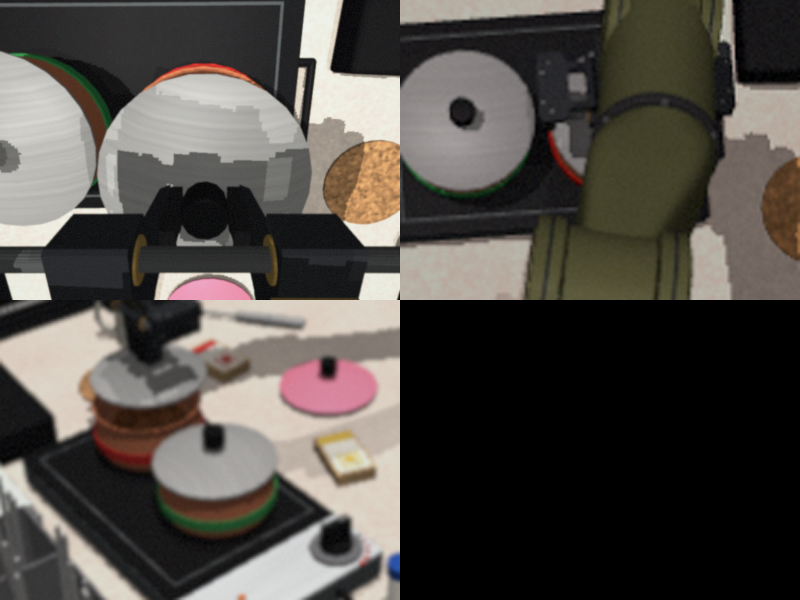

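The wrist view shows the lid level and centred over the bowl. I'll lower it gently.

Call:
drive_tool(
  deltas=[
    [[0, 0, 0], [0.6, 0, 0], 0],
    [[0, 0, 0], [0.6, 0, 0], 0],
    [[0, 0, 0], [0.5, 0, 0], 0],
    [[0, 0, 0], [0.4, 0, 0], 0],
    [[0, 0, 0], [0.4, 0, 0], 0],
    [[0, 0, 0], [0.3, 0, 0], 0],
    [[0, 0, 0], [0.3, 0, 0], 0],
    [[0, 0, 0], [0.2, 0, 0], 0],
    [[0, 0, 0], [0.2, 0, 0], 0],
    [[0, 0, 0], [0, 0, 0], 0],
    [[0, 0, 0], [0, 0, 0], 0],
  ],
)

```text
clock: 5.45
tool_pos: [0.6543, -0.1484, 0.1709]
eef_rot: [0.707, 0.016, -0.707, 0.016]
contact_force: [0.5, -0.2, -1.2]
opening: 0.307
```

Run:
```python
from h import *
st()
```

```text
5.45 [ 0.6543 -0.1484  0.1709] [[0.0, 0.044, -0.999], [-0.0, -0.999, -0.044], [-1.0, 0.0, -0.0]] [ 0.5 -0.2 -1.2] 27.1
```

Call:
drive_tool(
  deltas=[
    [[0, 0, 0], [0.2, 0, 0], 0],
    [[0, 0, 0], [0, 0, 0], 0],
    [[0, 0, 0], [0, 0, 0], 4],
    [[0, 0, 0], [0, 0, 0], 5],
    [[0, 0, 0], [0, 0, 0], 5],
    [[0, 0, 0], [-1, 0, 0], 5],
    [[0, 0, 0], [-2.5, 0, 0], 6],
    [[0, 0, 0], [-3, 0, 0], 6],
    [[0, 0, 0], [-2, 0, 0], 6],
    [[0, 0, 0], [0, 0, 0], 6],
  ],
)

```text
clock: 6.28
tool_pos: [0.6573, -0.1492, 0.2601]
eef_rot: [0.711, 0.015, -0.703, 0.016]
contact_force: [1.2, -1.1, 0.7]
opening: 0.686
```

Run:
```python
from h import *
st()
p,Q=plan([.584,.163,.17],frame([0,0,-1],[.045,-1,0]),10)
a=R.from_euler('z',-1.35+.045).as_matrix();print(a@[0,-1,0])
```

```text
6.28 [ 0.6573 -0.1492  0.2601] [[0.01, 0.044, -0.999], [-0.002, -0.999, -0.044], [-1.0, 0.003, -0.01]] [ 1.2 -1.1  0.7] 60.5
10 x [[-0.01, -0.06, -0.01],[0.89, -3.15, 0.6]]  mid [0.6207 0.0068 0.215 ] end [0.5837 0.1627 0.1702]
[-0.9649 -0.2627  0.    ]
```

Call:
drive_tool(
  deltas=[
    [[0, 0, 0], [0, -3.1, 0.7], 6],
    [[0, 0, 0], [0, -3.1, 0.7], 6],
    [[0, 0, 0], [0, -3.1, 0.7], 6],
    [[0, 0, 0], [0, -3.1, 0.7], 6],
    [[0, 0, 0], [0, -3.1, 0.7], 6],
    [[0, 0, 0], [0, -3.1, 0.7], 6],
    [[0, 0, 0], [0, -3.1, 0.6], 6],
    [[0, 0, 0], [0, -3.1, 0.6], 6],
    [[0, 0, 0], [2, -3.1, 0.6], 6],
    [[0, 0, 0], [3, -3.1, 0.6], 6],
    [[0, 0, 0], [3, 0, 0], 6],
    [[0, 0, 0], [0, 0, 0], 6],
  ],
)

```text
clock: 7.28
tool_pos: [0.5702, 0.159, 0.1703]
eef_rot: [-0.703, -0.017, 0.711, -0.018]
contact_force: [-0.4, -1.8, -0.1]
opening: 0.681
```

Call:
drive_tool(
  deltas=[
    [[0, 0, 0], [0, 0, 0], 6],
    [[0, 0, 0], [0, 0, 0], 6],
  ],
)

```text
clock: 7.45
tool_pos: [0.5761, 0.1554, 0.1765]
eef_rot: [0.708, 0.014, -0.706, 0.015]
contact_force: [0.0, 0.2, -0.3]
opening: 0.68
```

Run:
```python
from h import *
st();print(r.get_state()["q"])
w,c=look("wrist","w3");print(proj(c,[[.583,.163,.094]]))
t,_=look("top");s,_=look("scene")
a=cv2.resize(w,(533,400));b=cv2.resize(t[150:250,270:420][:, :],(267,200));d=cv2.resize(s[190:290,190:320],(267,200))
cv2.imwrite("pics/c3.png",np.hstack([a,np.vstack([b,d])])[:,:,::-1])
plan([.584,.163,.079],frame([0,0,-1],[.045,-1,0]),5)
```

```text
7.45 [0.5761 0.1554 0.1765] [[0.002, 0.042, -0.999], [-0.001, -0.999, -0.042], [-1.0, 0.001, -0.002]] [ 0.   0.2 -0.3] 59.9
[-0.3595  0.7428  0.0314  1.7323 -0.0318  0.6653 -1.8403]
[[316.6571 243.4394]]
5 x [[-0.04, -0.04, 0.0],[1.96, -0.14, -0.15]]  mid [0.5795 0.1587 0.1379] end [0.5838 0.1631 0.0791]
```

View pics/c3.png

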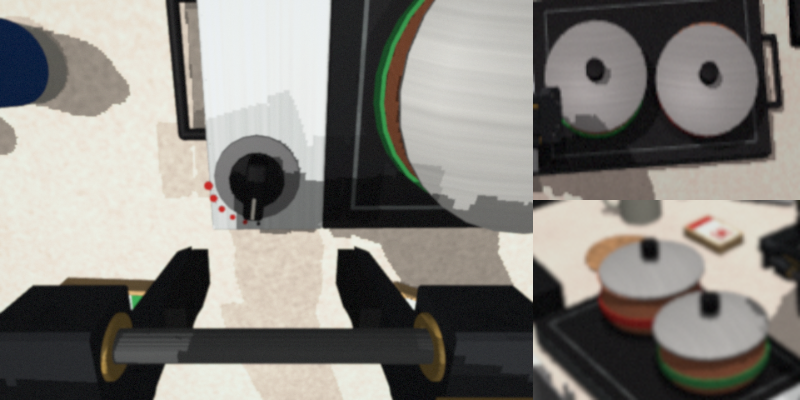

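The lid sits level on the red dish. The heat knob's base is at about (309,214) full-scale, with the bar centre at about (305,228). I'll unproject those.

Run:
```python
from h import *
p=r.snapshot("wrist");s=dict(tool_pos=np.array([.5761,.1554,.1765]),eef_rot=R.from_matrix(frame([.002,-.001,-1],[.042,-.999,0.001])).as_quat())
c=cam(p,s);print(unproj(c,[[305,228],[309,214],[264.6-12,209]],[.094,.056,.05]));st()
```

```text
[[0.5916 0.1697 0.094 ]
 [0.5893 0.169  0.056 ]
 [0.5895 0.2057 0.05  ]]
7.65 [0.5762 0.156  0.1769] [[0.003, 0.042, -0.999], [0.0, -0.999, -0.042], [-1.0, -0.0, -0.003]] [ 1.2 -0.2 -0.3] 59.9
```

Call:
drive_tool(
  deltas=[
    [[0, 0, 0], [1.9, -0.3, -0.3], 5],
    [[0, 0, 0], [1.9, -0.3, -0.3], 5],
    [[0, 0, 0], [1.9, -0.2, -0.3], 5],
    [[0, 0, 0], [2, -0.2, -0.2], 5],
    [[0, 0, 0], [2, 0, 0], 5],
    [[0, 0, 0], [0, 0, 0], 5],
    [[0, 0, 0], [0, 0, 0], 0],
    [[0, 0, 0], [0, 0, 0], 0],
    [[0, 0, 0], [0, 0, 0], 0],
    [[0, 0, 0], [0, 0, 0], 0],
    [[0, 0, 0], [0, 0, 0], 0],
    [[0, 0, 0], [0, 0, 0], 0],
  ],
  force=8,
)

```text
clock: 8.65
tool_pos: [0.5864, 0.1678, 0.0793]
eef_rot: [0.708, 0.016, -0.706, 0.015]
contact_force: [-1.1, 1.0, 5.0]
opening: 0.164
```

Run:
```python
from h import *
st()
```

```text
8.65 [0.5864 0.1678 0.0793] [[0.002, 0.044, -0.999], [0.001, -0.999, -0.044], [-1.0, -0.001, -0.003]] [-1.1  1.   5. ] 14.4
```

Call:
drive_tool(
  deltas=[
    [[6.8, 0, 0], [0, 0, 0], 0],
    [[6.8, 0, 0], [0, 0, 0], 0],
    [[6.8, 0, 0], [0, 0, 0], 0],
    [[6.8, 0, 0], [0, 0, 0], 0],
    [[6.8, 0, 0], [0, 0, 0], 0],
    [[6.8, 0, 0], [0, 0, 0], 0],
    [[6.8, 0, 0], [0, 0, 0], 0],
    [[6.8, 0, 0], [0, 0, 0], 0],
    [[6.8, 0, 0], [0, 0, 0], 0],
    [[6.8, 0, 0], [0, 0, 0], 0],
    [[6.8, 0, 0], [0, 0, 0], 0],
    [[6, 0, 0], [0, 0, 0], 0],
  ],
)

```text
clock: 9.65
tool_pos: [0.5881, 0.17, 0.0794]
eef_rot: [0.548, -0.445, -0.547, -0.45]
contact_force: [2.4, 2.0, -3.4]
opening: 0.16
```

Call:
drive_tool(
  deltas=[
    [[0, 0, 0], [0, 0, 0], 0],
    [[0, 0, 0], [0, 0, 0], 0],
    [[0, 0, 0], [0, 0, 0], 0],
  ],
)

```text
clock: 9.9
tool_pos: [0.5881, 0.17, 0.0792]
eef_rot: [0.551, -0.443, -0.549, -0.447]
contact_force: [4.1, 5.0, 2.1]
opening: 0.157
```

Run:
```python
from h import *
st();print(r.get_state()["q"],r.get_state()["moment"])
```

```text
9.9 [0.5881 0.17   0.0792] [[0.006, -0.978, -0.208], [0.002, -0.208, 0.978], [-1.0, -0.006, 0.001]] [4.1 5.  2.1] 13.8
[-0.6097  0.965   0.4713  1.75   -0.7221  0.6007 -2.6336] [ 1.1485 -0.898   0.0704]
```

Call:
drive_tool(
  deltas=[
    [[0, 0, 0], [0, 0, 0], 4],
    [[0, 0, 0], [0, 0, 0], 5],
    [[0, 0, 0], [0, 0, 0], 5],
    [[0, 0, 0], [-2, 0, 0], 5],
    [[0, 0, 0], [-4, 0, 0], 5],
    [[0, 0, 0], [-4, 0, 0], 5],
    [[0, 0, 0], [-4, 0, 0], 7],
    [[0, 0, 0], [-2, 0, 0], 8],
    [[0, 0, 0], [0, 0, 0], 8],
  ],
)

```text
clock: 10.65
tool_pos: [0.5877, 0.1663, 0.2428]
eef_rot: [0.551, -0.445, -0.546, -0.448]
contact_force: [0.1, 0.1, 0.5]
opening: 0.772
```

```bash
cat >> h.py <<'E'
Wx=np.array([.999,.045,0]);Wy=np.array([-.045,.999,0])
def placeR(th): c,s=np.cos(np.radians(th)),np.sin(np.radians(th));return frame(c*Wx-[0,0,s],-Wy)
def pickR(th,head): 
    c,s=np.cos(np.radians(th)),np.sin(np.radians(th));h=np.radians(head)
    return frame([-s*np.cos(h),-s*np.sin(h),-c],[np.sin(h),-np.cos(h),0])
E
python3 - <<'E'
from h import *
st()
plan([.46,.03,.24],placeR(30),16)
E
```

```text
10.65 [0.5877 0.1663 0.2428] [[0.008, -0.979, -0.203], [-0.0, -0.203, 0.979], [-1.0, -0.007, -0.002]] [0.1 0.1 0.5] 68.1
16 x [[-4.56, 3.06, -2.61],[-0.17, 1.25, -0.02]]  mid [0.5003 0.1197 0.244 ] end [0.4597 0.0294 0.2405]
```

Call:
drive_tool(
  deltas=[
    [[-4.56, 3.06, -2.61], [-0.17, 1.25, 0], 8.8],
    [[-4.56, 3.06, -2.61], [-0.17, 1.25, 0], 8.8],
    [[-4.56, 3.06, -2.61], [-0.17, 1.25, 0], 8.8],
    [[-4.56, 3.06, -2.61], [-0.17, 1.25, 0], 8.8],
    [[-4.56, 3.06, -2.61], [-0.17, 1.25, 0], 8.8],
    [[-4.56, 3.06, -2.61], [-0.17, 1.25, 0], 8.8],
    [[-4.56, 3.06, -2.61], [-0.17, 1.25, 0], 8.8],
    [[-4.56, 3.06, -2.61], [-0.17, 1.25, 0], 8.8],
  ],
)

```text
clock: 11.32
tool_pos: [0.4977, 0.1289, 0.2428]
eef_rot: [0.81, -0.255, -0.464, -0.253]
contact_force: [-1.3, 0.3, -0.2]
opening: 0.998
```

Call:
drive_tool(
  deltas=[
    [[-4.56, 3.06, -2.61], [-0.17, 1.25, 0], 8.8],
    [[-4.56, 3.06, -2.61], [-0.17, 1.25, 0], 8.8],
    [[-4.56, 3.06, -2.61], [-0.17, 1.25, 0], 8.8],
    [[-4.56, 3.06, -2.61], [-0.17, 1.25, 0], 8.8],
    [[-4.56, 3.06, -2.61], [-0.17, 1.25, 0], 8.8],
    [[-4.56, 3.06, -2.61], [-0.17, 1.25, 0], 8.8],
    [[-4.56, 3.06, -2.61], [-0.17, 1.25, 0], 8.8],
    [[-4.56, 3.06, -2.61], [-0.17, 1.25, 0], 8.8],
    [[0, 0, 0], [0, 0, 0], 8.8],
    [[0, 0, 0], [0, 0, 0], 8.8],
  ],
)

```text
clock: 12.15
tool_pos: [0.4849, 0.1245, 0.4032]
eef_rot: [0.917, -0.067, -0.394, -0.01]
contact_force: [0.0, 0.3, -0.1]
opening: 0.998
```

Run:
```python
from h import *
st();print(r.get_state()["q"])
plan([.49,.0115,.07],placeR(30),6)
```

```text
12.15 [0.4849 0.1245 0.4032] [[0.681, -0.13, -0.721], [-0.115, -0.991, 0.071], [-0.723, 0.035, -0.69]] [ 0.   0.3 -0.1] 88.0
[-1.5597  0.425   1.3357  2.328  -0.9991  0.0431 -1.0961]
6 x [[-0.78, 2.75, -1.53],[3.72, 1.81, 4.19]]  mid [0.473  0.067  0.2368] end [0.49   0.0116 0.0701]
```

The arm ran into joint limits (q5, q6) when the tool pitched forward. I'll fit a small kinematic model from the recorded states so I can plan the sign-standing posture.

```bash
cat > kin.py <<'E'
import numpy as np
from scipy.spatial.transform import Rotation as R
def fk(q,P,s):
    d1,L1,L2,L3,a1,a2,x1=P[:7]
    T=R.identity();p=np.array([x1,0,d1]);T=R.from_euler('z',s[0]*q[0])
    p=T.apply([x1,0,d1]);T=T*R.from_euler('y',s[1]*q[1])
    T=T*R.from_euler('z',s[2]*q[2]);p=p+T.apply([a1,0,L1]);T=T*R.from_euler('y',s[3]*q[3])
    T=T*R.from_euler('z',s[4]*q[4]);p=p+T.apply([a2,0,L2]);T=T*R.from_euler('y',s[5]*q[5])
    T=T*R.from_euler('z',s[6]*q[6]);p=p+T.apply([0,0,L3])
    return p,T.as_matrix()
E
python3 - <<'E'
from h import *; from kin import *; import itertools
from scipy.optimize import least_squares
s=r.get_state()
q4=lambda M:np.array(M)
S=[([1.2167752,.68997585,-.19452006,1.56633736,.15731592,.90249583,-.21510779],[.23608,-.57804,.24892],R.from_quat([-0.69367509,-0.13690988,0.69402065,-0.1356683]).as_matrix()),
([-0.3595,.7428,.0314,1.7323,-.0318,.6653,-1.8403],[.5761,.1554,.1765],q4([[0.002,0.042,-0.999],[-0.001,-0.999,-0.042],[-1.0,0.001,-0.002]])),
([-0.6097,.965,.4713,1.75,-.7221,.6007,-2.6336],[.5881,.17,.0792],q4([[0.006,-0.978,-0.208],[0.002,-0.208,0.978],[-1.0,-0.006,0.001]])),
(s["q"],s["tool_pos"],R.from_quat(s["eef_rot"]).as_matrix())]
best=[]
for sg in itertools.product([1,-1],repeat=4):
    sg=(sg[0],1,sg[1],1,sg[2],1,sg[3])
    Ms=[fk(q,np.zeros(7),sg)[1] for q,_,_ in S]
    # constant tool rotation
    C=[M.T@T for M,(_,_,T) in zip(Ms,S)]
    best.append((max(np.degrees(R.from_matrix(C[0].T@c).magnitude()) for c in C),sg,C[0]))
best.sort(key=lambda b:b[0]);print([b[:2] for b in best[:3]]);print(best[0][2])
sg=best[0][1]
f=lambda P:np.concatenate([fk(q,P,sg)[0]-p for q,p,_ in S])
o=least_squares(f,[.33,.57,.34,.3,0,0,0]);print(o.x,o.fun,o.cost)
E
```

```text
[(np.float64(0.016266071084364588), (-1, 1, -1, 1, -1, 1, -1)), (np.float64(126.51013467973763), (-1, 1, -1, 1, 1, 1, -1)), (np.float64(127.35105994111645), (1, 1, 1, 1, -1, 1, 1))]
[[ 0. -1.  0.]
 [-0. -0. -1.]
 [ 1.  0. -0.]]
[ 0.3234  0.4824  0.2524  0.3321  0.0345 -0.0838  0.0339] [ 0.0389  0.0308  0.0019 -0.0027  0.0467  0.0004 -0.0066  0.0125  0.0017
  0.0016 -0.0002 -0.004 ] 0.002437999496112123
```

```bash
cat > samples.py <<'E'
from h import *
s=r.get_state()
q4=lambda M:np.array(M)
S=[([1.2167752,.68997585,-.19452006,1.56633736,.15731592,.90249583,-.21510779],[.23608,-.57804,.24892]),
([-0.3595,.7428,.0314,1.7323,-.0318,.6653,-1.8403],[.5761,.1554,.1765]),
([-0.6097,.965,.4713,1.75,-.7221,.6007,-2.6336],[.5881,.17,.0792]),
([-1.5597,.425,1.3357,2.328,-.9991,.0431,-1.0961],[.4849,.1245,.4032])]
E
python3 - <<'E'
from samples import *
E=lambda a,t:R.from_euler(a,t)
names=['b','z1','x1','y1','x2','y2','L1','x3','y3','x4','y4','L2','x5','y5','x6','y6','L3']
def cols(q):
    T0=E('z',-q[0]);T1=T0*E('y',q[1]);T2=T1*E('z',-q[2]);T3=T2*E('y',q[3]);T4=T3*E('z',-q[4]);T5=T4*E('y',q[5])
    g=lambda T,i:T.as_matrix()[:,i]
    return np.c_[g(T0,2),g(T0,0),g(T0,1),g(T1,0),g(T1,1),g(T1,2),g(T2,0),g(T2,1),g(T3,0),g(T3,1),g(T3,2),g(T4,0),g(T4,1),g(T5,0),g(T5,1),g(T5,2)]
A=np.vstack([cols(q) for q,_ in S]);b=np.concatenate([p for _,p in S])
import itertools
base=[0,5,10,15];n=names[1:]
res=[]
for k in (1,2,3):
  for ex in itertools.combinations([i for i in range(16) if i not in base],k):
    idx=base+list(ex);x,_,rk,_=np.linalg.lstsq(A[:,idx],b,rcond=None)
    res.append((np.abs(A[:,idx]@x-b).max(),k,[n[i] for i in idx],x))
for k in (1,2,3):
  for t in sorted([z for z in res if z[1]==k],key=lambda z:z[0])[:4]:print(t)
E
```

```text
(np.float64(0.012177968020765373), 1, ['z1', 'L1', 'L2', 'L3', 'y3'], array([ 0.3549,  0.5685,  0.3431,  0.3317, -0.0417]))
(np.float64(0.012177968020765512), 1, ['z1', 'L1', 'L2', 'L3', 'y4'], array([ 0.3549,  0.5685,  0.3431,  0.3317, -0.0417]))
(np.float64(0.019137901949290992), 1, ['z1', 'L1', 'L2', 'L3', 'y2'], array([ 0.3491,  0.5488,  0.3552,  0.2926, -0.0411]))
(np.float64(0.01913790194929102), 1, ['z1', 'L1', 'L2', 'L3', 'y1'], array([ 0.3491,  0.5488,  0.3552,  0.2926, -0.0411]))
(np.float64(0.00011923013091807988), 2, ['z1', 'L1', 'L2', 'L3', 'y1', 'y4'], array([ 0.3466,  0.5633,  0.3448,  0.3148, -0.0187, -0.0273]))
(np.float64(0.00011923013091841295), 2, ['z1', 'L1', 'L2', 'L3', 'y1', 'y3'], array([ 0.3466,  0.5633,  0.3448,  0.3148, -0.0187, -0.0273]))
(np.float64(0.00011923013091874601), 2, ['z1', 'L1', 'L2', 'L3', 'y2', 'y4'], array([ 0.3466,  0.5633,  0.3448,  0.3148, -0.0187, -0.0273]))
(np.float64(0.00011923013091885704), 2, ['z1', 'L1', 'L2', 'L3', 'y2', 'y3'], array([ 0.3466,  0.5633,  0.3448,  0.3148, -0.0187, -0.0273]))
(np.float64(3.5984096280805566e-05), 3, ['z1', 'L1', 'L2', 'L3', 'y1', 'y4', 'y5'], array([ 0.347 ,  0.5635,  0.3447,  0.3153, -0.0187, -0.027 , -0.0004]))
(np.float64(3.598409628102761e-05), 3, ['z1', 'L1', 'L2', 'L3', 'y2', 'y4', 'y6'], array([ 0.347 ,  0.5635,  0.3447,  0.3153, -0.0187, -0.027 , -0.0004]))
(np.float64(3.5984096281249656e-05), 3, ['z1', 'L1', 'L2', 'L3', 'y2', 'y3', 'y5'], array([ 0.347 ,  0.5635,  0.3447,  0.3153, -0.0187, -0.027 , -0.0004]))
(np.float64(3.598409628136068e-05), 3, ['z1', 'L1', 'L2', 'L3', 'y1', 'y3', 'y5'], array([ 0.347 ,  0.5635,  0.3447,  0.3153, -0.0187, -0.027 , -0.0004]))
```

```bash
cat > kin.py <<'E'
from h import *
from scipy.optimize import least_squares
LO=np.array([-3.01,-.46,-1.47,.13,-1,.04,-2.66]);HI=np.array([3.01,2.08,1.51,2.56,4.14,2.09,2.66])
E=lambda a,t:R.from_euler(a,t)
Tt=np.array([[0,-1,0],[0,0,-1],[1,0,0.]])
def fk(q):
    T0=E('z',-q[0]);T1=T0*E('y',q[1]);T2=T1*E('z',-q[2]);T3=T2*E('y',q[3]);T4=T3*E('z',-q[4]);T5=T4*E('y',q[5])
    p=T0.apply([0,0,.3466])+T1.apply([0,-.0187,.5633])+T3.apply([0,-.0273,.3448])+T5.apply([0,0,.3148])
    return p,(T5*E('z',-q[6])).as_matrix()@Tt
def ik(p,Rt,q0,reg=.01,m=.06):
    def f(q):
        a,b=fk(q);return np.r_[(a-p)*10,R.from_matrix(b.T@Rt).as_rotvec()*3,reg*(q-q0)]
    o=least_squares(f,np.clip(q0,LO+m+.001,HI-m-.001),bounds=(LO+m,HI-m))
    a,b=fk(o.x);return o.x,np.linalg.norm(a-p),R.from_matrix(b.T@Rt).magnitude()
HF=np.diag([1,-1,-1.])
edge=lambda y:.5626+(y+.2519)*(.5425-.5626)/.4525
TG=dict(green=dict(p=[.4308,.3105],h=90.1,y=.0115),red=dict(p=[.4246,-.3367],h=99.,y=-.155))
def poses(n,th,g=.010,zg=.022,back=.035):
    t=TG[n];A=pickR(th,t["h"]);B=placeR(th);hd=np.radians(t["h"])
    gp=np.array([t["p"][0]+g*np.cos(hd),t["p"][1]+g*np.sin(hd),zg])
    pl=np.array([edge(t["y"])-back-zg,t["y"],.0475+g])
    return (gp+.008*A[:,0],A),(pl+.008*B[:,0],B)
E
python3 - <<'E'
from kin import *
rng=np.random.default_rng(0)
for n in("green","red"):
  for th in(20,30,45,60):
    (p1,A),(p2,B)=poses(n,th)
    for fl in (0,1):
      F=HF if fl else np.eye(3);best=None
      for _ in range(25):
        qb,e,w=ik(p2,B@F,rng.uniform(LO,HI),.001)
        if e>.002 or w>.02: continue
        qa,e,w=ik(p1,A@F,qb,.02)
        ok=e<.004 and w<.03
        k=(not ok,np.abs(qa-qb).max())
        if best is None or k<best[0]: best=(k,qa,qb)
      print(n,th,fl,best if best is None else (best[0],best[1].round(2),best[2].round(2)))
E
```

```text
green 20 0 None
green 20 1 None
green 30 0 None
green 30 1 None
green 45 0 None
green 45 1 None
green 60 0 None
green 60 1 ((False, np.float64(1.809636716420789)), array([-0.62,  1.5 , -0.92,  1.23,  1.09,  2.03,  1.42]), array([ 0.54,  1.44, -1.41,  2.5 ,  2.11,  1.56, -0.39]))
red 20 0 None
red 20 1 None
red 30 0 None
red 30 1 None
red 45 0 None
red 45 1 None
red 60 0 ((False, np.float64(0.9106325085209752)), array([-0.6 ,  2.02,  1.33,  2.33,  3.79,  0.74,  2.08]), array([0.  , 1.11, 0.56, 2.43, 3.83, 1.05, 1.19]))
red 60 1 ((False, np.float64(0.9080277205897733)), array([-0.59,  1.96,  1.26,  2.33,  3.69,  0.68, -0.95]), array([ 0.1 ,  1.05,  0.38,  2.43,  3.71,  0.94, -1.81]))
```

Run:
```python
from kin import *
rng=np.random.default_rng(1)
for n in("green","red"):
  for th in(48,54,60,66):
    (p1,A),(p2,B)=poses(n,th,g=.02,zg=.020,back=.02)
    for fl in (0,1):
      F=HF if fl else np.eye(3);L=[]
      for _ in range(30):
        qb,e,w=ik(p2,B@F,rng.uniform(LO,HI),.001,.03)
        if e>.002 or w>.02: continue
        qa,e,w=ik(p1,A@F,qb,.01,.03)
        L.append((not(e<.004 and w<.03),np.abs(qa-qb).max(),qa,qb))
      L.sort(key=lambda t:t[:2])
      print(n,th,fl,len(L))
      for t in L[:2]: print("   ",t[0],round(t[1],2),t[2].round(2),t[3].round(2))
c=look("top")[1]
print("pickle,salt,pepper,cup,water tops",unproj(c,[[140,226],[165,217],[137,315],[490,251],[172,183]],[.095,.078,.078,.085,.21]))
```

```text
green 48 0 0
green 48 1 0
green 54 0 17
    True 1.85 [-1.36  1.28  0.57  2.2   2.74  0.07  2.63] [ 0.5   1.39 -1.28  2.53  2.27  1.54  2.63]
    True 1.85 [-1.36  1.28  0.57  2.2   2.74  0.07  2.63] [ 0.5   1.39 -1.28  2.53  2.27  1.54  2.63]
green 54 1 17
    False 1.75 [-0.56  1.53 -1.1   1.27  1.19  2.06  1.36] [ 0.54  1.49 -1.44  2.53  2.21  1.67 -0.39]
    False 1.75 [-0.56  1.53 -1.1   1.27  1.19  2.06  1.36] [ 0.54  1.49 -1.44  2.53  2.21  1.67 -0.39]
green 60 0 11
    True 1.03 [-1.44  1.35  0.69  2.19  4.11  0.07  1.28] [-0.52  1.17  0.72  2.52  3.7   1.1   0.82]
    True 1.08 [-1.44  1.35  0.69  2.19  4.11  0.07  1.28] [-0.36  1.05  0.38  2.51  3.43  0.94  1.14]
green 60 1 18
    False 1.76 [-0.63  1.52 -0.95  1.2   1.11  2.06  1.42] [ 0.56  1.43 -1.44  2.46  2.08  1.54 -0.33]
    False 1.85 [-0.63  1.52 -0.95  1.2   1.11  2.06  1.42] [ 0.53  1.34 -1.31  2.46  2.13  1.42 -0.42]
green 66 0 9
    True 1.03 [-1.48  1.4   0.74  2.2   4.11  0.07  1.29] [-0.45  1.04  0.56  2.43  3.71  0.79  0.86]
    True 1.08 [-1.48  1.4   0.74  2.2   4.11  0.07  1.29] [-0.4   1.01  0.47  2.42 
[... 1394 characters left out ...]
2.06]
    False 1.01 [-0.63  2.05  1.35  2.34  3.84  0.76 -1.13] [-0.1   1.15  0.75  2.39  3.96  1.12 -2.15]
red 66 0 15
    False 1.07 [-0.66  1.97  1.15  2.31  3.49  0.51  2.29] [0.23 0.92 0.08 2.3  3.54 0.51 1.49]
    False 1.11 [-0.65  1.94  1.12  2.31  3.41  0.49  2.38] [0.27 0.91 0.01 2.3  3.44 0.48 1.6 ]
red 66 1 16
    False 1.03 [ 0.38  1.47 -0.58  2.26  1.89  1.89  1.28] [ 0.99  1.39 -1.44  2.26  1.93  1.23  0.25]
    False 1.03 [ 0.38  1.47 -0.58  2.26  1.89  1.88  1.28] [ 0.99  1.39 -1.44  2.26  1.93  1.22  0.25]
pickle,salt,pepper,cup,water tops [[ 0.5705  0.4777  0.095 ]
 [ 0.5975  0.4125  0.078 ]
 [ 0.3262  0.4864  0.078 ]
 [ 0.4842 -0.4869  0.085 ]
 [ 0.6599  0.3575  0.21  ]]
```

```bash
cat > srch.py <<'E'
from kin import *
import sys
rng=np.random.default_rng(2)
def elb(q): # elbow and wrist z
    T0=E('z',-q[0]);T1=T0*E('y',q[1]);T3=T1*E('z',-q[2])*E('y',q[3])
    e=T0.apply([0,0,.3466])+T1.apply([0,-.0187,.5633]);return e,e+T3.apply([0,-.0273,.3448])
out=[]
for n in("green","red"):
  for th in(54,60):
    B=placeR(th);pl=poses(n,th,g=.02,zg=.020,back=.02)[1][0]
    for fl in(0,1):
      F=HF if fl else np.eye(3);Q=[]
      for _ in range(14):
        qb,e,w=ik(pl,B@F,rng.uniform(LO,HI),.001,.05)
        if e<.002 and w<.02 and qb[1]<1.4 and not any(np.abs(qb-k).max()<.15 for k in Q):Q.append(qb)
      for xy in ([.43,.31],[.42,.15],[.45,.2],[.42,-.14],[.425,-.337],[.5,.3]):
        for hd in(0,30,60,90,120,150,-30,-60):
          A=pickR(th,hd)@F;p=np.array([*xy,.020])+.02*np.array([np.cos(np.radians(hd)),np.sin(np.radians(hd)),0])+.008*A[:,0]
          for qb in Q:
            qa,e,w=ik(p,A,qb,.01,.05)
            if e<.004 and w<.03: out.append((np.abs(qa-qb).max()+max(0,qa[1]-1.2)*2,n,th,fl,xy,hd,qa.round(2),qb.round(2),elb(qa)[0].round(2),elb(qa)[1].round(2)))
out.sort(key=lambda t:t[0])
for n in("green","red"):
  seen={}
  for t in [t for t in out if t[1]==n]:
    k=tuple(t[4])
    if seen.get(k,0)<2: seen[k]=seen.get(k,0)+1;print(*t)
E
time python3 srch.py
```

```text
2.0244960958626974 green 60 1 [0.425, -0.337] 90 [-0.59  1.8   1.12  2.22  3.84  0.35 -1.1 ] [-0.31  1.03  0.29  2.5   3.34  0.91 -1.91] [0.47 0.29 0.22] [ 0.43 -0.05  0.17]
2.0758451989067033 green 60 0 [0.425, -0.337] 90 [-0.57  1.75  1.06  2.22  3.65  0.3   2.24] [-0.19  0.99  0.08  2.5   3.15  0.87  1.44] [0.48 0.28 0.25] [ 0.42 -0.05  0.17]
2.138000736956805 green 60 1 [0.42, 0.15] 150 [-0.74  1.48 -0.64  2.4   1.66  1.78  0.99] [ 0.45  1.21 -1.08  2.46  2.24  1.23 -0.59] [0.43 0.37 0.4 ] [0.17 0.29 0.17]
2.1453753408367158 green 60 1 [0.42, 0.15] 150 [-0.66  1.53 -0.78  2.4   1.64  1.94  1.02] [ 0.51  1.31 -1.26  2.46  2.15  1.37 -0.46] [0.46 0.33 0.37] [0.17 0.29 0.17]
2.1537305686340344 green 60 1 [0.42, -0.14] 0 [ 0.59  1.61 -1.18  1.25  0.85  2.04  0.88] [ 0.51  1.31 -1.26  2.46  2.15  1.37 -0.46] [ 0.46 -0.33  0.33] [ 0.71 -0.14  0.17]
2.180692099650617 green 60 1 [0.42, -0.14] 90 [ 0.12  1.49 -0.9   2.12  1.43  1.92  1.14] [ 0.51  1.31 -1.26  2.46  2.15  1.37 -0.46] [ 0.56 -0.09  0.39] [0.42 0.15 0.17]
2.223754176373177 green 60 1 [0.45, 0.2] 30 [-0.16  1.59 -1.09  1.01  
[... 2286 characters left out ...]
877702473638315 red 60 1 [0.43, 0.31] 150 [-0.84  1.39 -0.72  2.    1.58  1.76  1.41] [ 0.83  1.12 -0.91  2.34  2.4   0.82 -0.3 ] [0.39 0.4  0.45] [0.18 0.45 0.17]
2.096018235509448 red 60 1 [0.5, 0.3] 150 [-0.64  1.44 -0.85  1.94  1.75  1.9   1.6 ] [ 0.98  1.32 -1.29  2.34  2.15  1.1   0.05] [0.46 0.32 0.42] [0.25 0.44 0.17]
2.159965971683774 red 60 1 [0.5, 0.3] 150 [-0.75  1.36 -0.65  1.94  1.68  1.69  1.55] [ 0.83  1.12 -0.91  2.34  2.4   0.82 -0.3 ] [0.42 0.36 0.47] [0.25 0.44 0.17]
2.183079199288481 red 54 1 [0.43, 0.31] 150 [-0.76  1.37 -0.81  2.03  1.61  1.74  1.46] [ 0.86  1.18 -0.93  2.41  2.58  0.95 -0.39] [0.41 0.37 0.46] [0.2  0.44 0.2 ]
real	5m26.292s
user	5m25.702s
sys	0m0.373s
```

```bash
cat > traj.py <<'E'
from kin import *
def step(q,p,Rt):
    for _ in range(4):
        a,b=fk(q);e=np.r_[p-a,R.from_matrix(Rt@b.T).as_rotvec()]
        J=np.zeros((6,7))
        for i in range(7):
            d=q.copy();d[i]+=1e-5;a2,b2=fk(d);J[:,i]=np.r_[(a2-a)/1e-5,R.from_matrix(b2@b.T).as_rotvec()/1e-5]
        q=np.clip(q+J.T@np.linalg.solve(J@J.T+1e-6*np.eye(6),e),LO,HI)
    return q
def rows(P,start=None,show=True,q0=None):
    "P: list of (p,R) per row -> rounded rows, rounding fed back; simulated joints"
    s=r.get_state();p,M=start or (s["tool_pos"],R.from_quat(s["eef_rot"]).as_matrix())
    q=np.array(s["q"] if q0 is None else q0)
    out=[];qs=[]
    for pt,Rt in P:
        t=np.round(np.degrees(R.from_matrix(M.T@Rt).as_rotvec()),1);sh=np.round(M.T@(pt-p)*100,1)
        out.append([(t+0.).tolist(),(sh+0.).tolist()]);p=p+M@sh/100;M=M@R.from_rotvec(np.radians(t)).as_matrix()
        qs.append(q:=step(q,p,M))
    qs=np.array(qs)
    if show:
        for i in range(0,len(out),12):print(str(out[i:i+12]).replace(' ',''))
        print("sim lo margin",(qs-LO).min(0),"hi",(HI-qs).min(0),"maxstep",np.abs(np.diff(qs,axis=0)).max());print("qend",q,"p",p)
    return q,p,M,out,qs
def jpath(qa,qb,N):
    qa,qb=np.array(qa),np.array(qb);return [fk(qa+(qb-qa)*(3*u*u-2*u**3 if 0 else u)) for u in np.arange(1,N+1)/N]
E
python3 - <<'E'
from traj import *
q=r.get_state()["q"]
(p1,A),(p2,B)=poses("red",57,g=.006,zg=.020,back=.02);A=A@HF;B=B@HF
qa,e,w=ik(p1,A,[.2,1.3,-.28,2.18,1.76,1.36,1.27],.01);print("pick",qa,e,w,p1)
qb,e,w=ik(p2,B,[.83,1.12,-.91,2.34,2.4,.82,-.3],.01);print("place",qb,e,w,p2)
qu,e,w=ik(p1-.12*A[:,0]+[0,0,.06],A,qa,.01);print("pre",qu,e,w)
P=jpath(q,qu,32);print("path",np.array([x[0] for x in P])[::4])
rows(P)
E
```

```text
pick [ 0.2569  1.3055 -0.2678  2.2951  1.9828  1.3997  1.2268] 8.724823644932495e-07 5.469599156618875e-06 [ 0.4247 -0.3374  0.0156]
place [ 0.8524  1.1912 -0.9341  2.3741  2.5012  0.9174 -0.3304] 8.000404803152431e-07 4.7432471910902365e-06 [ 0.5226 -0.1548  0.0468]
pre [ 0.0489  1.0407 -0.3931  2.446   1.6445  1.3431  1.2522] 1.8449083454557313e-06 4.377145199646901e-06
path [[ 0.476   0.1278  0.3799]
 [ 0.4223  0.1132  0.2927]
 [ 0.3519  0.0643  0.2336]
 [ 0.2874 -0.0038  0.2148]
 [ 0.2521 -0.0772  0.2248]
 [ 0.2574 -0.1467  0.2365]
 [ 0.2979 -0.2031  0.2246]
 [ 0.3584 -0.2352  0.1823]]
[[[-9.7,-3.6,0.0],[1.0,-0.2,2.3]],[[-9.6,-4.0,-0.2],[1.1,-0.4,2.2]],[[-9.4,-4.1,-0.6],[1.1,-0.5,2.3]],[[-9.4,-4.3,-0.9],[1.1,-0.6,2.3]],[[-9.2,-4.4,-1.4],[1.2,-0.8,2.3]],[[-9.1,-4.3,-1.9],[1.2,-0.8,2.2]],[[-9.0,-4.3,-2.3],[1.2,-1.1,2.1]],[[-9.0,-4.1,-2.8],[1.2,-1.1,2.1]],[[-8.9,-3.8,-3.1],[1.2,-1.3,1.9]],[[-8.9,-3.5,-3.6],[1.1,-1.3,1.7]],[[-8.8,-3.2,-3.8],[1.2,-1.4,1.7]],[[-8.9,-2.7,-4.0],[1.1,-1.5,1.5]]]
[[[-9.0,-2.3,-4.1],[1.1,-1.4,1.3]],[[-8.9,-1.9,-4.1],[1.1,-1.5,1.3]],[[-9.1,-1.5,-4.1],[1.1,-1.4,1.1]],[[-9.0,-1.1,-4.0],[1.0,-1.4,1.1]],[[-9.1,-0.9,-3.8],[1.1,-1.3,0.9]],[[-9.2,-0.7,-3.5],[1.0,-1.3,1.0]],[[-9.1,-0.5,-3.3],[1.0,-1.2,0.9]],[[-9.2,-0.5,-3.1],[0.9,-1.1,1.0]],[[-9.1,-0.5,-2.7],[1.0,-1.0,0.9]],[[-9.0,-0.7,-2.6],[1.0,-1.0,1.1]],[[-8.8,-0.8,-2.4],[1.0,-1.0,1.1]],[[-8.7,-1.0,-2.2],[0.9,-1.0,1.2]]]
[[[-8.5,-1.3,-2.2],[1.0,-0.9,1.2]],[[-8.2,-1.5,-2.2],[0.9,-1.1,1.4]],[[-7.8,-1.8,-2.3],[0.9,-1.0,1.4]],[[-7.5,-1.9,-2.5],[0.9,-1.2,1.4]],[[-7.0,-2.2,-2.7],[0.9,-1.3,1.5]],[[-6.6,-2.2,-2.9],[0.8,-1.4,1.4]],[[-6.0,-2.2,-3.2],[0.8,-1.5,1.4]],[[-5.5,-2.2,-3.5],[0.7,-1.7,1.3]]]
sim lo margin [1.5032 0.9029 1.8278 2.2032 0.0782 0.0391 1.6422] hi [3.4019 0.9897 0.2342 0.0908 2.1939 1.3522 1.6439] maxstep 0.1452173314133749
qend [-0.3919  1.0903  0.3578  2.4692  1.9461  0.7378  1.0032] p [ 0.4092 -0.2378  0.1408]
```

Run:
```python
from traj import *
q=r.get_state()["q"]
P=jpath(q,[.0489,1.0407,-.3931,2.446,1.6445,1.3431,1.2522],46)[:24]
rows(P)
```

```text
[[[-6.8,-2.5,0.0],[0.7,-0.2,1.6]],[[-6.7,-2.6,0.0],[0.7,-0.2,1.5]],[[-6.6,-2.8,-0.2],[0.8,-0.4,1.6]],[[-6.6,-2.9,-0.4],[0.8,-0.3,1.6]],[[-6.5,-2.9,-0.6],[0.8,-0.4,1.6]],[[-6.5,-3.0,-0.7],[0.8,-0.5,1.5]],[[-6.4,-3.1,-1.0],[0.9,-0.6,1.6]],[[-6.4,-3.0,-1.2],[0.8,-0.6,1.5]],[[-6.3,-3.0,-1.5],[0.9,-0.7,1.5]],[[-6.2,-3.0,-1.6],[0.8,-0.8,1.4]],[[-6.3,-2.9,-1.9],[0.9,-0.8,1.4]],[[-6.2,-2.7,-2.0],[0.8,-0.9,1.4]]]
[[[-6.2,-2.6,-2.3],[0.9,-0.9,1.2]],[[-6.2,-2.5,-2.4],[0.8,-0.9,1.3]],[[-6.2,-2.3,-2.6],[0.8,-1.0,1.1]],[[-6.1,-2.1,-2.7],[0.8,-1.0,1.1]],[[-6.2,-1.9,-2.8],[0.8,-1.0,1.0]],[[-6.2,-1.7,-2.8],[0.8,-1.1,1.0]],[[-6.2,-1.5,-2.9],[0.8,-1.0,0.8]],[[-6.3,-1.3,-2.9],[0.8,-1.0,0.9]],[[-6.3,-1.1,-2.8],[0.7,-1.0,0.8]],[[-6.2,-0.9,-2.8],[0.8,-1.0,0.7]],[[-6.4,-0.8,-2.8],[0.7,-1.0,0.7]],[[-6.3,-0.6,-2.6],[0.8,-0.9,0.6]]]
sim lo margin [1.4871 0.8981 2.079  2.2014 0.0548 0.029  1.6184] hi [3.8235 1.283  0.2165 0.1648 3.8832 1.4273 2.3396] maxstep 0.06355028208144023
qend [-0.8135  0.797   0.609   2.3952  0.2568  0.6627  0.3204] p [ 0.2532 -0.0715  0.2229]
```

Call:
drive_tool(
  deltas=[
    [[-6.6, -2.5, 0], [0.7, -0.2, 1.6], 8.8],
    [[-6.6, -2.6, 0], [0.7, -0.2, 1.5], 8.8],
    [[-6.5, -2.8, -0.2], [0.8, -0.4, 1.6], 8.8],
    [[-6.5, -2.9, -0.4], [0.8, -0.3, 1.6], 8.8],
    [[-6.4, -2.9, -0.6], [0.8, -0.4, 1.6], 8.8],
    [[-6.4, -3, -0.7], [0.8, -0.5, 1.5], 8.8],
    [[-6.4, -3, -1], [0.9, -0.6, 1.6], 8.8],
    [[-6.3, -3, -1.2], [0.8, -0.6, 1.5], 8.8],
    [[-6.3, -3, -1.5], [0.9, -0.7, 1.5], 8.8],
    [[-6.2, -3, -1.6], [0.8, -0.8, 1.4], 8.8],
    [[-6.2, -2.9, -1.9], [0.9, -0.8, 1.4], 8.8],
    [[-6.2, -2.7, -2], [0.8, -0.9, 1.4], 8.8],
  ],
)

```text
clock: 13.2
tool_pos: [0.3632, 0.0749, 0.2391]
eef_rot: [-0.568, -0.265, 0.607, -0.489]
contact_force: [-0.2, -0.1, -0.4]
opening: 0.996
```

Run:
```python
from traj import *
s=r.get_state();q=s["q"];st();print(q,fk(q)[0]-s["tool_pos"])
P=jpath(q,[.0489,1.0407,-.3931,2.446,1.6445,1.3431,1.2522],34)[:24]
print(np.array([x[0] for x in P])[::6])
rows(P)
```

```text
13.2 [0.3632 0.0749 0.2391] [[0.124, 0.894, -0.43], [-0.293, -0.381, -0.877], [-0.948, 0.235, 0.215]] [-0.2 -0.1 -0.4] 87.7
[-1.1487  0.6     0.9095  2.3598 -0.3757  0.3872 -0.4192] [-0.      0.0001 -0.0001]
[[ 0.3501  0.065   0.2314]
 [ 0.2797 -0.0051  0.2127]
 [ 0.2433 -0.082   0.226 ]
 [ 0.2537 -0.1548  0.2383]]
[[[-6.2,-2.6,-2.4],[0.9,-1.0,1.3]],[[-6.2,-2.5,-2.5],[0.8,-1.0,1.2]],[[-6.1,-2.2,-2.7],[0.8,-1.0,1.1]],[[-6.2,-2.1,-2.8],[0.9,-1.1,1.1]],[[-6.2,-1.9,-2.9],[0.8,-1.1,1.0]],[[-6.1,-1.6,-2.9],[0.8,-1.0,1.0]],[[-6.2,-1.5,-3.0],[0.7,-1.1,0.9]],[[-6.3,-1.3,-3.0],[0.8,-1.1,0.8]],[[-6.2,-1.0,-3.0],[0.7,-1.1,0.8]],[[-6.3,-0.9,-2.9],[0.8,-1.0,0.7]],[[-6.3,-0.8,-2.8],[0.7,-1.0,0.8]],[[-6.3,-0.6,-2.8],[0.7,-1.0,0.6]]]
[[[-6.4,-0.5,-2.6],[0.7,-0.9,0.7]],[[-6.3,-0.4,-2.5],[0.7,-0.9,0.6]],[[-6.4,-0.4,-2.4],[0.7,-0.9,0.7]],[[-6.3,-0.4,-2.3],[0.7,-0.8,0.6]],[[-6.4,-0.3,-2.1],[0.7,-0.9,0.7]],[[-6.3,-0.4,-2.0],[0.6,-0.7,0.7]],[[-6.3,-0.5,-1.9],[0.7,-0.8,0.7]],[[-6.2,-0.5,-1.8],[0.7,-0.7,0.8]],[[-6.2,-0.6,-1.7],[0.6,-0.8,0.8]],[[-6.0,-0.7,-1.7],[0.7,-0.7,0.8]],[[-6.0,-0.9,-1.6],[0.6,-0.7,0.9]],[[-5.8,-0.9,-1.6],[0.7,-0.8,0.9]]]
sim lo margin [1.8956 1.0754 1.9147 2.2338 0.6738 0.3745 2.3018] hi [3.5716 1.0914 0.6347 0.1266 3.1309 1.3423 1.705 ] maxstep 0.07739355219884303
qend [-0.5616  0.9886  0.4447  2.4334  1.0091  0.725   0.955 ] p [ 0.2929 -0.2043  0.2265]
```

The model matches exactly and the arm follows the prediction. Continuing.

Call:
drive_tool(
  deltas=[
    [[-6.2, -2.6, -2.4], [0.9, -1, 1.3], 8.8],
    [[-6.2, -2.5, -2.5], [0.8, -1, 1.2], 8.8],
    [[-6.1, -2.2, -2.7], [0.8, -1, 1.1], 8.8],
    [[-6.2, -2.1, -2.8], [0.9, -1.1, 1.1], 8.8],
    [[-6.2, -1.9, -2.9], [0.8, -1.1, 1], 8.8],
    [[-6.1, -1.6, -2.9], [0.8, -1, 1], 8.8],
    [[-6.2, -1.5, -3], [0.7, -1.1, 0.9], 8.8],
    [[-6.3, -1.3, -3], [0.8, -1.1, 0.8], 8.8],
    [[-6.2, -1, -3], [0.7, -1.1, 0.8], 8.8],
    [[-6.3, -0.9, -2.9], [0.8, -1, 0.7], 8.8],
    [[-6.3, -0.8, -2.8], [0.7, -1, 0.8], 8.8],
    [[-6.3, -0.6, -2.8], [0.7, -1, 0.6], 8.8],
  ],
)

```text
clock: 14.2
tool_pos: [0.246, -0.0688, 0.2226]
eef_rot: [-0.033, 0.641, -0.528, 0.556]
contact_force: [-0.8, -0.2, 0.1]
opening: 0.997
```

Call:
drive_tool(
  deltas=[
    [[-6.4, -0.5, -2.6], [0.7, -0.9, 0.7], 8.8],
    [[-6.3, -0.4, -2.5], [0.7, -0.9, 0.6], 8.8],
    [[-6.4, -0.4, -2.4], [0.7, -0.9, 0.7], 8.8],
    [[-6.3, -0.4, -2.3], [0.7, -0.8, 0.6], 8.8],
    [[-6.4, -0.3, -2.1], [0.7, -0.9, 0.7], 8.8],
    [[-6.3, -0.4, -2], [0.6, -0.7, 0.7], 8.8],
    [[-6.3, -0.5, -1.9], [0.7, -0.8, 0.7], 8.8],
    [[-6.2, -0.5, -1.8], [0.7, -0.7, 0.8], 8.8],
    [[-6.2, -0.6, -1.7], [0.6, -0.8, 0.8], 8.8],
    [[-6, -0.7, -1.7], [0.7, -0.7, 0.8], 8.8],
    [[-6, -0.9, -1.6], [0.6, -0.7, 0.9], 8.8],
    [[-5.8, -0.9, -1.6], [0.7, -0.8, 0.9], 8.8],
  ],
)

```text
clock: 15.2
tool_pos: [0.293, -0.2038, 0.2246]
eef_rot: [-0.503, 0.786, -0.123, 0.338]
contact_force: [0.2, -0.3, 0.0]
opening: 0.996
```

Run:
```python
from traj import *
s=r.get_state();q=s["q"];st();print(q)
(p1,A),(p2,B)=poses("red",57,g=.006,zg=.020,back=.02);A=A@HF;B=B@HF
pre=p1-.12*A[:,0]+[0,0,.06]
qu,e,w=ik(pre,A,q,.01,.1);print("pre",qu,e,w)
q,p,M,*_=rows(jpath(q,qu,12))
print("--");n=8
# approach then place: simulate nullspace outcome
q,p,M,*_=rows([(pre+(p1-.0*A[:,0]-pre)*k/n,A) for k in range(1,n+1)],(p,M),True,q)
qb,e,w=ik(p2,B,q,.01,.06);print("place near",qb,e,w)
```

```text
15.2 [ 0.293  -0.2038  0.2246] [[-0.266, -0.707, 0.655], [-0.874, 0.464, 0.147], [-0.408, -0.534, -0.741]] [ 0.2 -0.3  0. ] 87.7
[-0.5593  0.9884  0.4422  2.4336  1.0094  0.72    0.955 ]
pre [-0.209   1.0329  0.0369  2.46    1.7753  0.9936  1.1496] 5.45307982959861e-05 0.00019949562345938595
[[[-4.7,-0.4,-1.3],[0.6,-0.6,0.5]],[[-4.6,-0.6,-1.3],[0.5,-0.7,0.6]],[[-4.5,-0.7,-1.4],[0.6,-0.7,0.6]],[[-4.4,-0.9,-1.5],[0.5,-0.7,0.7]],[[-4.2,-1.0,-1.5],[0.5,-0.8,0.8]],[[-4.1,-1.2,-1.7],[0.5,-0.9,0.8]],[[-3.9,-1.3,-1.7],[0.5,-0.8,0.9]],[[-3.8,-1.4,-1.9],[0.5,-1.0,0.9]],[[-3.6,-1.6,-2.1],[0.4,-1.0,0.9]],[[-3.4,-1.6,-2.1],[0.4,-1.0,1.0]],[[-3.2,-1.6,-2.3],[0.4,-1.1,0.9]],[[-3.0,-1.7,-2.5],[0.4,-1.2,1.0]]]
sim lo margin [2.4635 1.4619 1.7884 2.3074 2.0698 0.6601 3.6441] hi [3.3806 0.9991 1.0706 0.0907 2.2192 1.3194 1.5962] maxstep 0.08659196961329041
qend [-0.3706  1.0809  0.3184  2.4693  1.9208  0.7706  1.0242] p [ 0.4091 -0.2379  0.1409]
--
[[[0.0,0.0,0.0],[1.9,0.0,0.6]],[[0.0,0.0,0.0],[1.9,0.0,0.6]],[[0.0,0.0,0.0],[1.9,0.0,0.7]],[[0.0,0.0,0.0],[1.9,0.0,0.6]],[[0.0,0.0,0.0],[1.9,0.0,0.6]],[[0.0,0.0,0.0],[1.9,0.0,0.7]],[[0.0,0.0,0.0],[2.0,0.0,0.6]],[[0.0,0.0,0.0],[1.9,0.0,0.6]]]
sim lo margin [2.6811 1.5773 1.7397 2.1822 2.9662 0.7593 3.5324] hi [3.106  0.7297 1.2071 0.1007 1.9665 1.1601 1.6747] maxstep 0.0400943726459444
qend [-0.096   1.3503  0.2724  2.3122  2.1735  0.9299  0.8724] p [ 0.425  -0.3378  0.0156]
place near [ 0.8569  1.1955 -0.9436  2.3738  2.4934  0.9224 -0.3198] 3.224881146181305e-06 2.485103129689139e-05
```

Call:
drive_tool(
  deltas=[
    [[-4.7, -0.4, -1.3], [0.6, -0.6, 0.5], 8.8],
    [[-4.6, -0.6, -1.3], [0.5, -0.7, 0.6], 8.8],
    [[-4.5, -0.7, -1.4], [0.6, -0.7, 0.6], 8.8],
    [[-4.4, -0.9, -1.5], [0.5, -0.7, 0.7], 8.8],
    [[-4.2, -1, -1.5], [0.5, -0.8, 0.8], 8.8],
    [[-4.1, -1.2, -1.7], [0.5, -0.9, 0.8], 8.8],
    [[-3.9, -1.3, -1.7], [0.5, -0.8, 0.9], 8.8],
    [[-3.8, -1.4, -1.9], [0.5, -1, 0.9], 8.8],
    [[-3.6, -1.6, -2.1], [0.4, -1, 0.9], 8.8],
    [[-3.4, -1.6, -2.1], [0.4, -1, 1], 8.8],
    [[-3.2, -1.6, -2.3], [0.4, -1.1, 0.9], 8.8],
    [[-3, -1.7, -2.5], [0.4, -1.2, 1], 8.8],
  ],
)

```text
clock: 16.2
tool_pos: [0.4091, -0.2378, 0.141]
eef_rot: [0.729, -0.623, -0.215, -0.186]
contact_force: [-0.4, -0.2, -0.1]
opening: 1.0
```

Call:
drive_tool(
  deltas=[
    [[0, 0, 0], [0, 0, 0], 8.8],
    [[0, 0, 0], [0, 0, 0], 8.8],
  ],
)

```text
clock: 16.37
tool_pos: [0.4082, -0.2384, 0.1423]
eef_rot: [0.728, -0.625, -0.213, -0.186]
contact_force: [-0.6, -0.3, -0.8]
opening: 0.997
```

Run:
```python
from traj import *
s=r.get_state();q=s["q"];st();print(q)
im,c=look("wrist","w4");b=im[:,:,::-1].copy()
cs=[]
h=np.radians(99);u=np.array([np.cos(h),np.sin(h),0]);v=np.array([-u[1],u[0],0]);C=np.array([.4246,-.3367,.022])
for a,d in((1,1),(1,-1),(-1,-1),(-1,1)):cs.append(C+u*a*.0475+v*d*.029)
pp=proj(c,cs);print(pp)
for x in pp: cv2.circle(b,tuple(int(t) for t in x),4,(255,0,255),1)
cv2.imwrite("pics/w4b.png",b)
(p1,A),_=poses("red",57,g=.006,zg=.020);A=A@HF;n=8
rows([(s["tool_pos"]+(p1-s["tool_pos"])*k/n,A) for k in range(1,n+1)])
```

```text
16.37 [ 0.4082 -0.2384  0.1423] [[0.129, -0.989, -0.077], [-0.83, -0.15, 0.537], [-0.543, -0.005, -0.84]] [-0.6 -0.3 -0.8] 87.8
[-0.3708  1.0792  0.3201  2.4708  1.9174  0.7702  1.0205]
[[370.3995 339.7324]
 [284.4064 340.4604]
 [291.0785 231.6783]
 [362.1008 231.0866]]
[[[-0.4,-0.2,-0.1],[1.9,0.0,0.7]],[[0.0,0.0,0.0],[2.0,0.0,0.6]],[[0.0,0.0,0.0],[1.9,0.0,0.7]],[[0.0,0.0,0.0],[1.9,0.0,0.6]],[[0.0,0.0,0.0],[1.9,0.0,0.7]],[[0.0,0.0,0.0],[1.9,0.0,0.6]],[[0.0,0.0,0.0],[1.9,-0.1,0.7]],[[0.0,0.0,0.0],[1.9,0.0,0.6]]]
sim lo margin [2.6804 1.5748 1.7405 2.1826 2.967  0.758  3.5326] hi [3.1079 0.7306 1.2057 0.0982 1.9681 1.1622 1.6749] maxstep 0.04249043481298398
qend [-0.0979  1.3494  0.2728  2.3126  2.1719  0.9278  0.8726] p [ 0.425  -0.3371  0.016 ]
```

View pics/w4b.png

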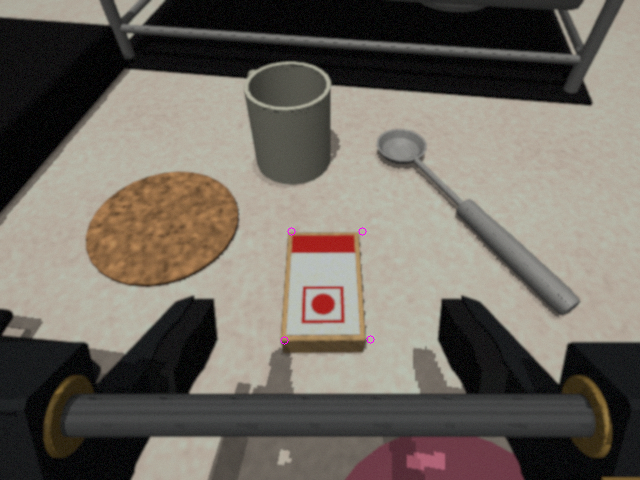

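The projected sign corners (magenta, around (285–370, 231–340)) match the red sign within 3 px. I'll go in and grip.

Call:
drive_tool(
  deltas=[
    [[-0.4, -0.2, -0.1], [1.9, 0, 0.7], 8.8],
    [[0, 0, 0], [2, 0, 0.6], 8.8],
    [[0, 0, 0], [1.9, 0, 0.7], 8.8],
    [[0, 0, 0], [1.9, 0.1, 0.6], 8.8],
    [[0, 0, 0], [1.9, 0, 0.7], 8.8],
    [[0, 0, 0], [1.9, 0, 0.6], 8.8],
    [[0, 0, 0], [1.9, 0, 0.7], 8.8],
    [[0, 0, 0], [1.8, 0, 0.6], 8.8],
    [[0, 0, 0], [0, 0, 0], 8.8],
  ],
)

```text
clock: 17.17
tool_pos: [0.4237, -0.3379, 0.0157]
eef_rot: [0.729, -0.623, -0.215, -0.184]
contact_force: [-0.2, -0.2, -0.3]
opening: 0.999
```

Call:
drive_tool(
  deltas=[
    [[0, 0, 0], [0, 0, 0], 0],
    [[0, 0, 0], [0, 0, 0], 0],
    [[0, 0, 0], [0, 0, 0], 0],
    [[0, 0, 0], [0, 0, 0], 0],
    [[0, 0, 0], [0, 0, 0], 0],
    [[0, 0, 0], [0, 0, 0], 0],
  ],
  force=20,
)

```text
clock: 17.67
tool_pos: [0.4249, -0.3359, 0.0183]
eef_rot: [0.731, -0.621, -0.215, -0.185]
contact_force: [-0.2, 2.4, 2.8]
opening: 0.661
```

Run:
```python
from traj import *
s=r.get_state();q=s["q"];st();print(q)
(p1,A),(p2,B)=poses("red",57,g=.006,zg=.020,back=.025);A=A@HF;B=B@HF
p0,M0=s["tool_pos"],R.from_quat(s["eef_rot"]).as_matrix()
print("err pick",p0-p1,np.degrees(R.from_matrix(M0.T@A).as_rotvec()))
N=5;up=[(p0+[0,0,.018*k],M0) for k in range(1,N+1)]
q,p,M,*_=rows(up)
hov=p2+[-.03,0,.07]
qh,e,w=ik(hov,B,q,.01,.08);print("hov",qh,e,w)
P=jpath(q,qh,24);print(np.array([x[0] for x in P])[::4])
rows(P,(p,M),True,q)
```

```text
17.67 [ 0.4249 -0.3359  0.0183] [[0.136, -0.987, -0.085], [-0.828, -0.16, 0.537], [-0.544, -0.002, -0.839]] [-0.2  2.4  2.8] 58.2
[-0.099   1.3471  0.272   2.3203  2.1771  0.9351  0.8664]
err pick [0.0002 0.0015 0.0026] [ 0.0028 -0.0689  0.255 ]
[[[0.0,0.0,0.0],[-1.0,0.0,-1.5]],[[0.0,0.0,0.0],[-1.0,0.0,-1.5]],[[0.0,0.0,0.0],[-0.9,0.0,-1.5]],[[0.0,0.0,0.0],[-1.0,0.0,-1.5]],[[0.0,0.0,0.0],[-1.0,0.0,-1.6]]]
sim lo margin [2.884  1.6111 1.7527 2.2087 3.1732 0.8119 3.5438] hi [3.1137 0.7703 1.1687 0.1652 1.9613 1.1679 1.6799] maxstep 0.04249617920604143
qend [-0.126   1.1511  0.3413  2.3948  2.1732  0.8519  0.9801] p [ 0.4248 -0.3362  0.1087]
hov [ 0.8834  1.0047 -0.957   2.4681  2.4491  0.8287 -0.3981] 4.145054175646786e-06 3.103590459813346e-05
[[ 0.4182 -0.3309  0.0922]
 [ 0.4001 -0.3003  0.0397]
 [ 0.3977 -0.2608  0.0105]
 [ 0.4106 -0.2204  0.0063]
 [ 0.4352 -0.1864  0.0268]
 [ 0.4655 -0.1635  0.0705]]
[[[3.8,-3.1,0.5],[0.4,0.6,1.7]],[[3.9,-3.1,0.6],[0.3,0.6,1.6]],[[4.0,-3.1,0.6],[0.3,0.5,1.6]],[[4.1,-2.9,0.7],[0.2,0.6,1.4]],[[4.2,-3.0,0.7],[0.1,0.6,1.3]],[[4.2,-2.8,0.7],[0.1,0.5,1.3]],[[4.3,-2.9,0.8],[0.0,0.5,1.1]],[[4.3,-2.8,0.8],[-0.1,0.4,1.2]],[[4.4,-2.7,0.8],[-0.1,0.4,1.0]],[[4.5,-2.7,0.8],[-0.2,0.3,1.1]],[[4.5,-2.7,0.8],[-0.2,0.3,1.0]],[[4.5,-2.6,0.8],[-0.4,0.3,1.0]]]
[[[4.5,-2.7,0.8],[-0.4,0.1,0.9]],[[4.5,-2.6,0.8],[-0.4,0.2,1.0]],[[4.5,-2.5,0.8],[-0.6,0.0,1.1]],[[4.5,-2.6,0.8],[-0.6,0.1,1.0]],[[4.5,-2.6,0.9],[-0.6,0.0,1.1]],[[4.5,-2.6,0.8],[-0.8,0.0,1.1]],[[4.4,-2.6,0.8],[-0.8,0.0,1.2]],[[4.4,-2.5,0.9],[-0.8,-0.1,1.2]],[[4.3,-2.6,0.9],[-0.9,0.0,1.3]],[[4.2,-2.6,0.9],[-1.0,0.0,1.3]],[[4.2,-2.6,1.0],[-1.0,0.0,1.4]],[[4.2,-2.6,0.9],[-1.1,0.0,1.5]]]
sim lo margin [2.9227 1.4293 0.6033 2.2687 3.1911 0.7468 2.1668] hi [2.1696 0.9327 1.2156 0.0905 1.6052 1.2425 1.7444] maxstep 0.06468053350542513
qend [ 0.8404  0.9693 -0.8667  2.4695  2.5348  0.7868 -0.4932] p [ 0.4876 -0.1553  0.1168]
```

```bash
cat >> traj.py <<'E'
def cart(p0,M0,p1,M1,N):
    w=R.from_matrix(M0.T@M1).as_rotvec()
    return [(p0+(p1-p0)*k/N,M0@R.from_rotvec(w*k/N).as_matrix()) for k in range(1,N+1)]
E
python3 - <<'E'
from traj import *
s=r.get_state();q=s["q"]
p0,M0=s["tool_pos"],R.from_quat(s["eef_rot"]).as_matrix()
_,(p2,B)=poses("red",57,g=.006,zg=.020,back=.025);B=B@HF
q,p,M,*_=rows([(p0+[0,0,.02*k],M0) for k in range(1,7)])
hov=p2+[-.03,0,.095]
q,p,M,*_=rows(cart(p,M,hov,B,24),(p,M),True,q)
q,p,M,*_=rows(cart(p,M,p2+[0,0,.004],B,10),(p,M),True,q)
E
```

```text
[[[0.0,0.0,0.0],[-1.1,0.0,-1.7]],[[0.0,0.0,0.0],[-1.1,0.0,-1.7]],[[0.0,0.0,0.0],[-1.1,0.0,-1.6]],[[0.0,0.0,0.0],[-1.0,0.0,-1.7]],[[0.0,0.0,0.0],[-1.1,0.0,-1.7]],[[0.0,0.0,0.0],[-1.1,0.0,-1.7]]]
sim lo margin [2.8686 1.5431 1.7543 2.2107 3.1633 0.7722 3.5462] hi [3.1136 0.7751 1.1352 0.1526 1.961  1.1695 1.6251] maxstep 0.046437973521441966
qend [-0.1414  1.0831  0.3748  2.4074  2.1633  0.8122  1.0349] p [ 0.4247 -0.3363  0.1384]
[[[4.3,-2.7,0.9],[-0.6,-0.4,0.4]],[[4.2,-2.8,0.9],[-0.6,-0.3,0.4]],[[4.3,-2.7,0.9],[-0.6,-0.3,0.5]],[[4.3,-2.8,1.0],[-0.5,-0.3,0.5]],[[4.3,-2.7,0.9],[-0.5,-0.2,0.6]],[[4.2,-2.8,0.9],[-0.5,-0.1,0.6]],[[4.3,-2.7,0.9],[-0.5,-0.1,0.6]],[[4.3,-2.8,0.9],[-0.4,-0.1,0.7]],[[4.2,-2.7,0.9],[-0.5,0.1,0.7]],[[4.3,-2.8,1.0],[-0.3,0.0,0.7]],[[4.3,-2.7,0.9],[-0.4,0.2,0.7]],[[4.3,-2.8,0.9],[-0.3,0.2,0.7]]]
[[[4.2,-2.7,0.9],[-0.2,0.2,0.7]],[[4.3,-2.8,0.9],[-0.3,0.3,0.7]],[[4.3,-2.7,0.9],[-0.2,0.4,0.7]],[[4.2,-2.8,1.0],[-0.1,0.4,0.7]],[[4.3,-2.7,0.9],[-0.1,0.5,0.6]],[[4.3,-2.8,0.9],[-0.1,0.5,0.6]],[[4.3,-2.7,0.9],[0.0,0.5,0.6]],[[4.2,-2.8,0.9],[0.0,0.6,0.5]],[[4.3,-2.7,0.9],[0
[... 197 characters left out ...]
0.1023 1.7177 1.3424 1.6277] maxstep 0.11000335655610838
qend [ 0.8861  0.9246 -0.9489  2.4577  2.4223  0.7476 -0.4052] p [ 0.4881 -0.1546  0.1419]
[[[0.0,0.0,0.0],[0.9,0.0,-0.2]],[[0.0,0.0,0.0],[1.0,0.0,-0.3]],[[0.0,0.0,0.0],[0.9,0.0,-0.2]],[[0.0,0.0,0.0],[0.9,-0.1,-0.3]],[[0.0,0.0,0.0],[0.9,0.0,-0.2]],[[0.0,0.0,0.0],[1.0,0.0,-0.3]],[[0.0,0.0,0.0],[0.9,0.0,-0.2]],[[0.0,0.0,0.0],[0.9,0.0,-0.3]],[[0.0,0.0,0.0],[0.9,0.0,-0.2]],[[0.0,0.0,0.0],[1.0,-0.1,-0.3]]]
sim lo margin [3.8458 1.4091 0.5258 2.2584 3.4333 0.7268 2.2539] hi [2.1311 0.9157 2.4013 0.1067 1.5976 1.1921 3.0473] maxstep 0.028193449657145098
qend [ 0.8358  1.1643 -0.8913  2.3884  2.5424  0.8979 -0.3873] p [ 0.5179 -0.1552  0.0504]
```

Everything stays inside the limits. Lifting, turning upright and hovering.

Call:
drive_tool(
  deltas=[
    [[0, 0, 0], [-1.1, 0, -1.7], 0],
    [[0, 0, 0], [-1.1, 0, -1.7], 0],
    [[0, 0, 0], [-1.1, 0, -1.6], 0],
    [[0, 0, 0], [-1, 0, -1.7], 0],
    [[0, 0, 0], [-1.1, 0, -1.7], 0],
    [[0, 0, 0], [-1.1, 0, -1.7], 0],
  ],
)

```text
clock: 18.17
tool_pos: [0.424, -0.3364, 0.1384]
eef_rot: [0.73, -0.621, -0.216, -0.185]
contact_force: [-0.3, -0.3, -0.9]
opening: 0.656
```

Call:
drive_tool(
  deltas=[
    [[4.3, -2.7, 0.9], [-0.6, -0.4, 0.4], 0],
    [[4.2, -2.8, 0.9], [-0.6, -0.3, 0.4], 0],
    [[4.3, -2.7, 0.9], [-0.6, -0.3, 0.5], 0],
    [[4.3, -2.8, 1], [-0.5, -0.3, 0.5], 0],
    [[4.3, -2.7, 0.9], [-0.5, -0.2, 0.6], 0],
    [[4.2, -2.8, 0.9], [-0.5, -0.1, 0.6], 0],
    [[4.3, -2.7, 0.9], [-0.5, -0.1, 0.6], 0],
    [[4.3, -2.8, 0.9], [-0.4, -0.1, 0.7], 0],
    [[4.2, -2.7, 0.9], [-0.5, 0.1, 0.7], 0],
    [[4.3, -2.8, 1], [-0.3, 0, 0.7], 0],
    [[4.3, -2.7, 0.9], [-0.4, 0.2, 0.7], 0],
    [[4.3, -2.8, 0.9], [-0.3, 0.2, 0.7], 0],
  ],
)

```text
clock: 19.17
tool_pos: [0.4554, -0.2448, 0.1397]
eef_rot: [-0.43, 0.64, 0.137, 0.621]
contact_force: [0.3, -1.5, -1.7]
opening: 0.655
```

Call:
drive_tool(
  deltas=[
    [[4.2, -2.7, 0.9], [-0.2, 0.2, 0.7], 0],
    [[4.3, -2.8, 0.9], [-0.3, 0.3, 0.7], 0],
    [[4.3, -2.7, 0.9], [-0.2, 0.4, 0.7], 0],
    [[4.2, -2.8, 1], [-0.1, 0.4, 0.7], 0],
    [[4.3, -2.7, 0.9], [-0.1, 0.5, 0.6], 0],
    [[4.3, -2.8, 0.9], [-0.1, 0.5, 0.6], 0],
    [[4.3, -2.7, 0.9], [0, 0.5, 0.6], 0],
    [[4.2, -2.8, 0.9], [0, 0.6, 0.5], 0],
    [[4.3, -2.7, 0.9], [0, 0.7, 0.5], 0],
    [[4.3, -2.8, 0.9], [0.1, 0.7, 0.4], 0],
    [[4.2, -2.7, 1], [0.1, 0.7, 0.4], 0],
    [[4.3, -2.8, 0.9], [0.1, 0.7, 0.4], 0],
  ],
)

```text
clock: 20.17
tool_pos: [0.4871, -0.1555, 0.1414]
eef_rot: [-0.008, 0.477, 0.019, 0.879]
contact_force: [-0.3, -0.6, -1.5]
opening: 0.653
```

Call:
drive_tool(
  deltas=[
    [[0, 0, 0], [0, 0, 0], 0],
    [[0, 0, 0], [0, 0, 0], 0],
  ],
)

```text
clock: 20.33
tool_pos: [0.4866, -0.1552, 0.1404]
eef_rot: [-0.011, 0.479, 0.02, 0.878]
contact_force: [-0.2, -0.2, -1.7]
opening: 0.654
```

Run:
```python
from traj import *
s=r.get_state();q=s["q"];st();print(q)
p0,M0=s["tool_pos"],R.from_quat(s["eef_rot"]).as_matrix()
_,(p2,B)=poses("red",57,g=.006,zg=.020,back=.025);B=B@HF
print("rot err deg",np.degrees(R.from_matrix(M0.T@B).as_rotvec()))
s1,_=look("scene");w,_=look("wrist");t,_=look("top")
cv2.imwrite("pics/c5.png",np.vstack([cv2.resize(s1[130:280,160:360],(800,600))[:300*2],])[:,:,::-1])
rows(cart(p0,M0,p2+[0,0,.004],B,10))
```

```text
20.33 [ 0.4866 -0.1552  0.1404] [[0.541, -0.046, 0.84], [0.026, 0.999, 0.038], [-0.841, 0.001, 0.542]] [-0.2 -0.2 -1.7] 57.6
[ 0.8879  0.9279 -0.9464  2.4591  2.4231  0.7472 -0.4028]
rot err deg [ 0.015  -0.2026 -0.0771]
[[[0.1,0.1,0.1],[0.9,0.0,-0.4]],[[0.0,0.0,0.0],[1.0,0.0,-0.3]],[[0.0,0.0,0.0],[0.9,0.0,-0.2]],[[0.0,0.0,0.0],[0.9,0.0,-0.2]],[[0.0,0.0,0.0],[0.9,0.0,-0.2]],[[0.0,-0.1,0.0],[0.9,0.0,-0.3]],[[0.0,0.0,0.0],[1.0,0.0,-0.2]],[[0.0,0.0,0.0],[0.9,0.0,-0.2]],[[0.0,0.0,0.0],[0.9,-0.1,-0.2]],[[0.0,0.0,0.0],[0.9,0.0,-0.3]]]
sim lo margin [3.8452 1.4107 0.5288 2.2595 3.4346 0.726  2.2544] hi [2.1298 0.9176 2.4007 0.1056 1.5991 1.1933 3.0485] maxstep 0.028228137571882583
qend [ 0.8352  1.1624 -0.8907  2.3895  2.5409  0.8967 -0.3885] p [ 0.5173 -0.1551  0.0508]
```

View pics/c5.png

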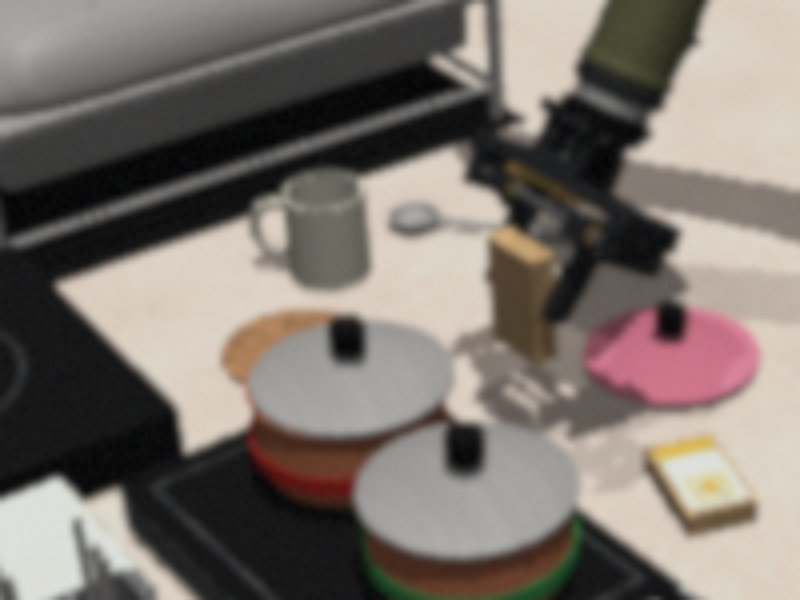

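The red sign is held upright with its plain back towards the dishes. Lowering it.

Call:
drive_tool(
  deltas=[
    [[0.1, 0.1, 0.1], [0.9, 0, -0.4], 0],
    [[0, 0, 0], [1, 0, -0.3], 0],
    [[0, 0, 0], [0.9, 0, -0.2], 0],
    [[0, 0, 0], [0.9, 0, -0.2], 0],
    [[0, 0, 0], [0.9, 0, -0.2], 0],
    [[0, 0, 0], [0.9, 0, -0.3], 0],
    [[0, 0, 0], [1, 0, -0.2], 0],
    [[0, 0, 0], [0.9, 0, -0.2], 0],
    [[0, 0, 0], [0.9, 0, -0.2], 0],
    [[0, 0, 0], [0.9, 0, -0.3], 0],
    [[0, 0, 0], [0, 0, 0], 0],
    [[0, 0, 0], [0, 0, 0], 0],
  ],
)

```text
clock: 21.48
tool_pos: [0.5168, -0.1533, 0.0498]
eef_rot: [-0.009, 0.478, 0.02, 0.878]
contact_force: [0.0, 0.9, -1.6]
opening: 0.655
```

Call:
drive_tool(
  deltas=[
    [[0, 0, 0], [0.1, 0, -0.1], 0],
    [[0, 0, 0], [0.1, 0, 0], 0],
    [[0, 0, 0], [0, 0, 0], 0],
  ],
)

```text
clock: 21.73
tool_pos: [0.5171, -0.1534, 0.0489]
eef_rot: [-0.01, 0.477, 0.02, 0.878]
contact_force: [-1.5, 0.4, 3.9]
opening: 0.658
```

Run:
```python
from h import *
st()
```

```text
21.73 [ 0.5171 -0.1534  0.0489] [[0.543, -0.045, 0.838], [0.027, 0.999, 0.036], [-0.839, 0.003, 0.544]] [-1.5  0.4  3.9] 57.9
```

Foot contact is felt at z = 0.049. Releasing and retreating along the tool axis.

Call:
drive_tool(
  deltas=[
    [[0, 0, 0], [0, 0, 0], 6.2],
    [[0, 0, 0], [0, 0, 0], 7],
    [[0, 0, 0], [0, 0, 0], 8],
    [[0, 0, 0], [0, 0, 0], 8],
    [[0, 0, 0], [-1, 0, 0], 8],
    [[0, 0, 0], [-2, 0, 0], 8],
    [[0, 0, 0], [-3, 0, 0], 8],
    [[0, 0, 0], [-3, 0, 0], 8],
    [[0, 0, 0], [-2, 0, 0], 8],
    [[0, 0, 0], [0, 0, 0], 8],
  ],
)

```text
clock: 22.57
tool_pos: [0.455, -0.1565, 0.1433]
eef_rot: [-0.011, 0.478, 0.021, 0.878]
contact_force: [-0.2, -0.4, -0.5]
opening: 0.905
```

Run:
```python
from traj import *
s=r.get_state();q0=s["q"];st();print(q0)
p0,M0=s["tool_pos"],R.from_quat(s["eef_rot"]).as_matrix()
im,_=look("wrist","w6")
(p1,A),(p2,B)=poses("green",57,g=.006,zg=.022,back=.025);A=A@HF;B=B@HF
print(p1,p2)
pre=p1-.10*A[:,0]+[0,0,.06]
q,p,M,*_=rows(cart(p0,M0,p0+[-.05,.05,.1],M0,4)+cart(p0+[-.05,.05,.1],M0,pre,A,28))
q,p,M,*_=rows(cart(p,M,p1,A,8),(p,M),True,q)
q,p,M,*_=rows(cart(p,M,p+[0,0,.12],M,6),(p,M),False,q)
q,p,M,_,qs=rows(cart(p,M,p2+[-.03,0,.095],B,26),(p,M),False,q);print((qs-LO).min(0),(HI-qs).min(0),q,p)
q,p,M,_,qs=rows(cart(p,M,p2,B,10),(p,M),False,q);print((qs-LO).min(0),(HI-qs).min(0),q,p,p2)
```

```text
22.57 [ 0.455  -0.1565  0.1433] [[0.543, -0.046, 0.839], [0.026, 0.999, 0.039], [-0.839, 0.001, 0.543]] [-0.2 -0.4 -0.5] 79.7
[ 0.9246  0.9317 -0.9747  2.5412  2.4567  0.8069 -0.4379]
[0.4308 0.3098 0.0176] [0.5083 0.0117 0.0468]
[[[-0.1,0.0,0.0],[-2.9,1.4,0.3]],[[0.0,0.0,0.0],[-2.8,1.3,0.3]],[[0.0,0.0,0.0],[-2.7,1.3,0.4]],[[0.0,0.0,0.0],[-2.8,1.3,0.4]],[[-3.3,2.6,-0.7],[0.5,1.8,-0.1]],[[-3.3,2.5,-0.7],[0.4,1.7,0.0]],[[-3.4,2.5,-0.7],[0.4,1.8,0.2]],[[-3.3,2.5,-0.7],[0.3,1.8,0.3]],[[-3.3,2.5,-0.7],[0.3,1.8,0.4]],[[-3.4,2.5,-0.7],[0.3,1.7,0.5]],[[-3.3,2.6,-0.7],[0.2,1.7,0.7]],[[-3.3,2.5,-0.7],[0.2,1.7,0.7]]]
[[[-3.3,2.5,-0.8],[0.1,1.6,0.9]],[[-3.4,2.5,-0.7],[0.0,1.6,0.9]],[[-3.3,2.5,-0.7],[0.0,1.5,1.0]],[[-3.3,2.5,-0.7],[0.0,1.4,1.1]],[[-3.4,2.5,-0.7],[-0.2,1.4,1.2]],[[-3.3,2.6,-0.7],[-0.2,1.3,1.3]],[[-3.3,2.5,-0.7],[-0.3,1.2,1.3]],[[-3.3,2.5,-0.7],[-0.3,1.2,1.4]],[[-3.4,2.5,-0.7],[-0.5,1.1,1.4]],[[-3.3,2.5,-0.8],[-0.5,0.9,1.5]],[[-3.3,2.5,-0.7],[-0.6,0.9,1.5]],[[-3.4,2.6,-0.7],[-0.6,0.8,1.5]]]
[[[-3.3,2.5,-0.7],[-0.8,0.7,1.5]],[[-3.3,2.5,-0.7],[-0.8,0.6,1.6]],[[-3.3,2.5,-0.7],[-0.9,0.
[... 574 characters left out ...]
,[1.6,0.0,0.6]],[[0.0,0.0,0.0],[1.7,0.0,0.6]],[[0.0,0.0,0.0],[1.6,0.0,0.7]]]
sim lo margin [2.2306 1.7664 0.7754 0.973  1.8688 1.7603 4.1614] hi [3.7044 0.683  2.1817 1.2746 3.2083 0.1001 1.048 ] maxstep 0.03247379179481302
qend [-0.6944  1.397  -0.6717  1.2854  0.9317  1.8003  1.5014] p [0.431  0.3101 0.0176]
[2.3691 1.2102 0.5708 1.2653 1.8427 0.6553 1.7619] [2.6868 0.8864 2.1656 0.     1.8174 0.2513 1.1907] [ 0.3232  0.9127 -0.8992  2.56    2.3226  1.0688 -0.8981] [0.4781 0.012  0.1418]
[3.3236 1.4048 0.577  2.397  3.3385 1.0548 1.7605] [2.6905 0.9025 2.3336 0.     1.6633 0.867  3.5246] [ 0.3172  1.1775 -0.8236  2.527   2.4767  1.223  -0.8646] [0.5086 0.0114 0.0471] [0.5083 0.0117 0.0468]
```

View pics/w6.png

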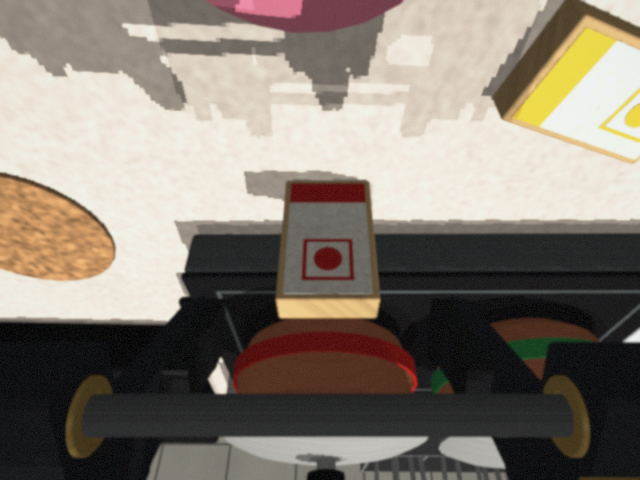

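The red sign stands upright (around (328,250), upside-down view), parallel to the edge and centred on the red dish. I'll replan the way to the green sign to keep joint 4 off its limit.

```bash
cat >> traj.py <<'E'
def bulge(P,d):
    n=len(P);return [(p+np.array(d)*np.sin(np.pi*(k+1)/n),M) for k,(p,M) in enumerate(P)]
E
python3 - <<'E'
from traj import *
s=r.get_state();q0=s["q"]
p0,M0=s["tool_pos"],R.from_quat(s["eef_rot"]).as_matrix()
(p1,A),(p2,B)=poses("green",57,g=.006,zg=.022,back=.022);A=A@HF;B=B@HF
pre=p1-.10*A[:,0]+[0,0,.06]
v=p0+[.03,.02,.1]
q,p,M,*_=rows(cart(p0,M0,v,M0,4)+bulge(cart(v,M0,pre,A,28),[.07,0,0.02]))
def sh(n,P,p,M,q):
    q,p,M,_,qs=rows(P,(p,M),False,q);print(n,(qs-LO).min(0),(HI-qs).min(0),np.abs(np.diff(qs,axis=0)).max(),q,p);return q,p,M
q,p,M=sh("in",cart(p,M,p1,A,8),p,M,q)
q,p,M=sh("up",cart(p,M,p+[0,0,.12],M,6),p,M,q)
q,p,M=sh("carry",bulge(cart(p,M,p2+[0,0,.1],B,26),[.05,0,.02]),p,M,q)
q,p,M=sh("down",cart(p,M,p2,B,10),p,M,q)
E
```

```text
[[[0.0,0.0,0.0],[-1.7,0.5,2.0]],[[0.0,0.0,0.0],[-1.7,0.4,2.0]],[[0.0,0.0,0.0],[-1.6,0.5,2.0]],[[0.0,0.0,0.0],[-1.7,0.5,2.0]],[[-3.3,2.5,-0.7],[0.5,1.8,0.5]],[[-3.4,2.5,-0.7],[0.5,1.9,0.6]],[[-3.3,2.5,-0.7],[0.4,1.8,0.7]],[[-3.3,2.6,-0.7],[0.3,1.8,0.8]],[[-3.4,2.5,-0.8],[0.3,1.7,0.8]],[[-3.3,2.5,-0.7],[0.2,1.7,0.9]],[[-3.3,2.5,-0.7],[0.1,1.7,1.0]],[[-3.4,2.5,-0.7],[0.1,1.6,1.1]]]
[[[-3.3,2.5,-0.7],[0.0,1.7,1.0]],[[-3.3,2.6,-0.7],[0.0,1.6,1.1]],[[-3.4,2.5,-0.7],[-0.1,1.5,1.1]],[[-3.3,2.5,-0.7],[-0.2,1.6,1.1]],[[-3.3,2.5,-0.7],[-0.3,1.5,1.1]],[[-3.4,2.5,-0.7],[-0.2,1.6,1.2]],[[-3.3,2.5,-0.8],[-0.4,1.5,1.1]],[[-3.3,2.5,-0.7],[-0.4,1.5,1.2]],[[-3.4,2.6,-0.7],[-0.4,1.6,1.2]],[[-3.3,2.5,-0.7],[-0.5,1.5,1.2]],[[-3.3,2.5,-0.7],[-0.6,1.5,1.3]],[[-3.4,2.5,-0.7],[-0.6,1.5,1.2]]]
[[[-3.3,2.5,-0.7],[-0.7,1.5,1.4]],[[-3.3,2.5,-0.7],[-0.7,1.5,1.3]],[[-3.3,2.6,-0.7],[-0.8,1.4,1.4]],[[-3.4,2.5,-0.7],[-0.9,1.4,1.4]],[[-3.3,2.5,-0.8],[-0.9,1.3,1.5]],[[-3.3,2.5,-0.7],[-1.1,1.3,1.5]],[[-3.4,2.5,-0.7],[-1.1,1.2,1.5]],[[-3.3,2.5,-0.7],[-1.1,1.1,1.6]]]
sim lo margin [2.1627 0.9607 0.4905 0.9398 1.7531 0.2319
[... 308 characters left out ...]
7566  1.3607 -0.5204  1.2913  0.8362  1.7047  1.5664] [0.4304 0.3102 0.0178]
up [2.2568 1.6418 0.9201 1.1771 1.7752 1.679  4.2306] [3.7495 0.7504 2.0357 1.2062 3.3143 0.2855 1.0506] 0.030682704390674775 [-0.7395  1.1818 -0.5499  1.3538  0.7752  1.8045  1.6094] [0.4304 0.3097 0.1379]
carry [2.3054 1.1393 0.7546 1.2558 1.7725 0.3619 1.7363] [2.7396 0.9291 1.8022 0.0519 1.7254 0.3361 1.0964] 0.28922274877504156 [ 0.2704  0.833  -0.7154  2.5081  2.4146  0.8706 -0.9237] [0.5115 0.0114 0.1473]
down [3.257  1.3221 0.7548 2.3827 3.4294 0.8615 1.6792] [2.7424 0.9481 2.1959 0.032  1.5767 0.9341 3.5928] 0.03546371592458697 [ 0.247   1.1319 -0.6859  2.5234  2.5633  1.1559 -0.9808] [0.5111 0.0114 0.0469]
```

```bash
cat > opt.py <<'E'
from traj import *
s=r.get_state();q0=s["q"]
p0,M0=s["tool_pos"],R.from_quat(s["eef_rot"]).as_matrix()
TH=60
(p1,A),(p2,B)=poses("green",TH,g=.008,zg=.021,back=.02);A=A@HF;B=B@HF
pre=p1-.10*A[:,0]+[0,0,.06]
def sh(n,P,p,M,q,show=False):
    q,p,M,_,qs=rows(P,(p,M),show,q);print(n,(qs-LO).min(0)[5],(HI-qs).min(0)[[3,5]],np.abs(np.diff(qs,axis=0)).max(),q);return q,p,M
if __name__=="__main__":
  for b1 in(.02,.035,.05):
    for b2 in (.0,.03):
      v=p0+[.03,.02,.1]
      print(b1,b2);q,p,M=sh("out",cart(p0,M0,v,M0,4)+bulge(cart(v,M0,pre,A,32),[b1,0,0.02]),p0,M0,q0)
      q,p,M=sh("in",cart(p,M,p1,A,8),p,M,q)
      q,p,M=sh("up",cart(p,M,p+[0,0,.12],M,6),p,M,q)
      q,p,M=sh("carry",bulge(cart(p,M,p2+[0,0,.1],B,30),[b2,0,.02]),p,M,q)
      q,p,M=sh("down",cart(p,M,p2,B,10),p,M,q)
E
python3 opt.py
```

```text
0.02 0.0
out 0.283425525091115 [0.0515 0.0734] 0.16771539526588586 [-0.8598  1.3116 -0.5546  1.009   0.801   2.0166  1.7046]
in 1.7390051297048688 [1.3161 0.1056] 0.03576136900535465 [-0.7618  1.3957 -0.5398  1.2439  0.8553  1.779   1.5674]
up 1.7523663831502654 [1.2448 0.2163] 0.03143110615376177 [-0.7445  1.2171 -0.5689  1.3152  0.7948  1.8737  1.6026]
carry 0.3966860038050483 [0.1075 0.2622] 0.2219542427770526 [ 0.2838  0.8014 -0.7153  2.4525  2.3215  0.7575 -0.8257]
down 0.750416482873916 [0.0843 1.0535] 0.03100643283878124 [ 0.2679  1.0924 -0.7057  2.4733  2.4871  1.0365 -0.9076]
0.02 0.03
out 0.283425525091115 [0.0515 0.0734] 0.16771539526588586 [-0.8598  1.3116 -0.5546  1.009   0.801   2.0166  1.7046]
in 1.7390051297048688 [1.3161 0.1056] 0.03576136900535465 [-0.7618  1.3957 -0.5398  1.2439  0.8553  1.779   1.5674]
up 1.7523663831502654 [1.2448 0.2163] 0.03143110615376177 [-0.7445  1.2171 -0.5689  1.3152  0.7948  1.8737  1.6026]
carry 0.3796685145295072 [0.1065 0.2594] 0.24128844288322063 [ 0.2857  0.802  -0.7167  2.4535  2.3219  0.7586 -0.825 ]
down 0.7515290101701829 [0.0834
[... 1779 characters left out ...]
204533109 [0.082  1.0574] 0.031135167790412144 [ 0.2626  1.0904 -0.6935  2.4744  2.4974  1.0326 -0.9186]
0.05 0.03
out 0.2571731305719338 [0.0515 0.081 ] 0.19282419445550536 [-0.8647  1.309  -0.5409  1.0118  0.7914  2.009   1.7082]
in 1.7296788302222534 [1.3137 0.1135] 0.03560945874134447 [-0.7677  1.393  -0.5262  1.2463  0.846   1.7697  1.5717]
up 1.7430221322338144 [1.2423 0.2255] 0.031505316985084075 [-0.7508  1.214  -0.5547  1.3177  0.7868  1.8645  1.6077]
carry 0.358779253936526 [0.1077 0.2687] 0.2463663149101721 [ 0.2768  0.7979 -0.7019  2.4523  2.332   0.7504 -0.8363]
down 0.7434120206877756 [0.0835 1.0595] 0.031122554352066123 [ 0.2622  1.0889 -0.6944  2.473   2.495   1.0305 -0.9172]
```

Run:
```python
from opt import *
v=p0+[.03,.02,.1]
sh("out",cart(p0,M0,v,M0,4)+bulge(cart(v,M0,pre,A,32),[.02,0,0.02]),p0,M0,q0,True)
```

```text
[[[0.0,0.0,0.0],[-1.7,0.5,2.0]],[[0.0,0.0,0.0],[-1.7,0.4,2.0]],[[0.0,0.0,0.0],[-1.6,0.5,2.0]],[[0.0,0.0,0.0],[-1.7,0.5,2.0]],[[-2.9,2.3,-0.7],[0.2,1.6,0.0]],[[-2.9,2.2,-0.7],[0.1,1.7,0.1]],[[-2.9,2.3,-0.7],[0.2,1.7,0.2]],[[-3.0,2.3,-0.7],[0.1,1.6,0.2]],[[-2.9,2.3,-0.7],[0.1,1.7,0.3]],[[-2.9,2.2,-0.7],[0.1,1.6,0.4]],[[-2.9,2.3,-0.7],[0.0,1.6,0.5]],[[-2.9,2.3,-0.7],[0.0,1.6,0.6]]]
[[[-2.9,2.2,-0.7],[0.0,1.6,0.6]],[[-3.0,2.3,-0.7],[-0.1,1.6,0.6]],[[-2.9,2.3,-0.7],[-0.1,1.5,0.8]],[[-2.9,2.3,-0.7],[-0.2,1.5,0.7]],[[-2.9,2.2,-0.7],[-0.1,1.4,0.9]],[[-2.9,2.3,-0.7],[-0.2,1.5,0.9]],[[-2.9,2.3,-0.7],[-0.3,1.4,0.9]],[[-2.9,2.3,-0.7],[-0.3,1.4,1.0]],[[-3.0,2.2,-0.7],[-0.3,1.3,1.0]],[[-2.9,2.3,-0.7],[-0.4,1.3,1.1]],[[-2.9,2.3,-0.7],[-0.4,1.3,1.1]],[[-2.9,2.2,-0.7],[-0.5,1.2,1.2]]]
[[[-2.9,2.3,-0.7],[-0.5,1.1,1.2]],[[-2.9,2.3,-0.7],[-0.5,1.2,1.2]],[[-2.9,2.3,-0.7],[-0.6,1.0,1.3]],[[-3.0,2.2,-0.8],[-0.7,1.0,1.3]],[[-2.9,2.3,-0.7],[-0.7,1.0,1.3]],[[-2.9,2.3,-0.7],[-0.8,0.9,1.3]],[[-2.9,2.2,-0.7],[-0.8,0.8,1.4]],[[-2.9,2.3,-0.7],[-0.9,0.8,1.4]],[[-2.9,2.3,-0.7],[-0.9,0.7,1.3]],[[-3.0,2.3,-0.7],[-1.0,0.6,1.4]],[[-2.9,2.2,-0.7],[-1.1,0.5,1.3]],[[-2.9,2.3,-0.7],[-1.1,0.4,1.4]]]
sim lo margin [2.1502 0.9496 0.4905 0.879  1.7509 0.2834 2.2331] hi [2.0929 0.7684 1.9303 0.0515 1.7394 0.0734 0.9554] maxstep 0.16771539526588586
qend [-0.8598  1.3116 -0.5546  1.009   0.801   2.0166  1.7046] p [0.431  0.3984 0.127 ]
out 0.283425525091115 [0.0515 0.0734] 0.16771539526588586 [-0.8598  1.3116 -0.5546  1.009   0.801   2.0166  1.7046]
```

Call:
drive_tool(
  deltas=[
    [[0, 0, 0], [-1.7, 0.5, 2], 8.8],
    [[0, 0, 0], [-1.7, 0.4, 2], 8.8],
    [[0, 0, 0], [-1.6, 0.5, 2], 8.8],
    [[0, 0, 0], [-1.7, 0.5, 2], 8.8],
    [[-2.9, 2.3, -0.7], [0.2, 1.6, 0], 8.8],
    [[-2.9, 2.2, -0.7], [0.1, 1.7, 0.1], 8.8],
    [[-2.9, 2.3, -0.7], [0.2, 1.7, 0.2], 8.8],
    [[-3, 2.3, -0.7], [0.1, 1.6, 0.2], 8.8],
    [[-2.9, 2.3, -0.7], [0.1, 1.7, 0.3], 8.8],
    [[-2.9, 2.2, -0.7], [0.1, 1.6, 0.4], 8.8],
    [[-2.9, 2.3, -0.7], [0, 1.6, 0.5], 8.8],
    [[-2.9, 2.3, -0.7], [0, 1.6, 0.6], 8.8],
  ],
)

```text
clock: 23.62
tool_pos: [0.4882, -0.0016, 0.2259]
eef_rot: [-0.214, 0.596, 0.072, 0.771]
contact_force: [-0.0, -0.1, -0.2]
opening: 0.998
```

Call:
drive_tool(
  deltas=[
    [[-2.9, 2.2, -0.7], [0, 1.6, 0.6], 8.8],
    [[-3, 2.3, -0.7], [-0.1, 1.6, 0.6], 8.8],
    [[-2.9, 2.3, -0.7], [-0.1, 1.5, 0.8], 8.8],
    [[-2.9, 2.3, -0.7], [-0.2, 1.5, 0.7], 8.8],
    [[-2.9, 2.2, -0.7], [-0.1, 1.4, 0.9], 8.8],
    [[-2.9, 2.3, -0.7], [-0.2, 1.5, 0.9], 8.8],
    [[-2.9, 2.3, -0.7], [-0.3, 1.4, 0.9], 8.8],
    [[-2.9, 2.3, -0.7], [-0.3, 1.4, 1], 8.8],
    [[-3, 2.2, -0.7], [-0.3, 1.3, 1], 8.8],
    [[-2.9, 2.3, -0.7], [-0.4, 1.3, 1.1], 8.8],
    [[-2.9, 2.3, -0.7], [-0.4, 1.3, 1.1], 8.8],
    [[-2.9, 2.2, -0.7], [-0.5, 1.2, 1.2], 8.8],
  ],
)

```text
clock: 24.62
tool_pos: [0.4709, 0.1992, 0.1868]
eef_rot: [-0.486, 0.692, 0.139, 0.516]
contact_force: [0.7, -0.4, -0.8]
opening: 1.004
```

Run:
```python
from opt import *
st();print(q0)
sh("out",cart(p0,M0,pre,A,12),p0,M0,q0,True)
```

```text
24.62 [0.4709 0.1992 0.1868] [[0.003, -0.816, 0.578], [-0.529, 0.49, 0.693], [-0.849, -0.308, -0.43]] [ 0.7 -0.4 -0.8] 88.5
[-0.4104  0.8551 -0.5905  1.7398  0.7897  1.3014  1.1168]
[[[-2.9,2.3,-0.7],[-0.5,1.2,1.2]],[[-2.9,2.2,-0.7],[-0.5,1.2,1.2]],[[-2.9,2.3,-0.7],[-0.6,1.1,1.2]],[[-2.9,2.3,-0.7],[-0.6,1.1,1.3]],[[-2.9,2.2,-0.8],[-0.7,0.9,1.3]],[[-2.9,2.3,-0.7],[-0.8,0.9,1.3]],[[-2.9,2.3,-0.7],[-0.8,0.8,1.4]],[[-2.9,2.3,-0.7],[-0.9,0.7,1.3]],[[-2.9,2.2,-0.7],[-1.0,0.7,1.3]],[[-2.9,2.3,-0.7],[-1.0,0.5,1.4]],[[-2.8,2.3,-0.7],[-1.0,0.5,1.3]],[[-2.9,2.2,-0.7],[-1.2,0.4,1.2]]]
sim lo margin [2.1521 1.3506 0.8795 0.8795 1.7521 1.3237 3.8148] hi [3.4597 0.7689 2.0678 0.8715 3.3382 0.072  0.9573] maxstep 0.07622976323922703
qend [-0.8579  1.3111 -0.5578  1.0095  0.8018  2.018   1.7027] p [0.4311 0.3981 0.1275]
out 1.3236662134877804 [0.8715 0.072 ] 0.07622976323922703 [-0.8579  1.3111 -0.5578  1.0095  0.8018  2.018   1.7027]
```

Run:
```python
from h import *
_,ct=look("top");_,cs=look("scene")
for a,b in (([12,283],[605,347]),([12,199],[541,400])):
    for z in (.1,.15,.2,.25,.3):
        X=unproj(ct,[a],z);print(z,X[0],proj(cs,X)[0],b)
print(unproj(ct,[[103,250],[70,250]],[.02,.1]))
```

```text
0.1 [0.4165 0.8457 0.1   ] [604.5899 411.9643] [605, 347]
0.15 [0.4128 0.8157 0.15  ] [601.187  386.7879] [605, 347]
0.2 [0.4091 0.7857 0.2   ] [597.4005 360.7237] [605, 347]
0.25 [0.4054 0.7556 0.25  ] [593.2285 333.8118] [605, 347]
0.3 [0.4017 0.7256 0.3   ] [588.6693 306.098 ] [605, 347]
0.1 [0.6572 0.8607 0.1   ] [545.8487 491.0263] [541, 400]
0.15 [0.6452 0.8301 0.15  ] [543.8784 460.7834] [541, 400]
0.2 [0.6331 0.7996 0.2   ] [541.4972 429.363 ] [541, 400]
0.25 [0.621 0.769 0.25 ] [538.7141 396.8744] [541, 400]
0.3 [0.609  0.7385 0.3   ] [535.5389 363.4326] [541, 400]
[[0.5157 0.6127 0.02  ]
 [0.5066 0.6755 0.1   ]]
```

The left oven is close on that side, so I'll use a shorter stand-off before the grasp.

Run:
```python
from opt import *
pre=p1-.04*A[:,0]+[0,0,.07];print(pre,p1)
q,p,M=sh("out",cart(p0,M0,pre,A,12),p0,M0,q0,True)
sh("in",cart(p,M,p1,A,6),p,M,q,True)
```

```text
[0.4307 0.3462 0.107 ] [0.4308 0.3116 0.017 ]
[[[-2.9,2.3,-0.7],[-0.1,1.0,0.9]],[[-2.9,2.3,-0.7],[-0.1,1.0,1.0]],[[-2.8,2.3,-0.7],[-0.2,1.0,1.0]],[[-2.9,2.3,-0.7],[-0.2,0.9,1.1]],[[-2.9,2.3,-0.8],[-0.3,0.8,1.1]],[[-2.9,2.3,-0.7],[-0.3,0.8,1.1]],[[-2.8,2.3,-0.7],[-0.4,0.7,1.1]],[[-2.9,2.3,-0.7],[-0.4,0.7,1.2]],[[-2.9,2.3,-0.7],[-0.5,0.6,1.1]],[[-2.9,2.3,-0.7],[-0.6,0.5,1.2]],[[-2.8,2.3,-0.7],[-0.6,0.5,1.2]],[[-2.9,2.3,-0.7],[-0.6,0.4,1.1]]]
sim lo margin [2.2183 1.3512 0.8772 1.0656 1.7693 1.3121 3.8122] hi [3.4559 0.7922 2.0699 0.8616 3.3376 0.1865 1.0352] maxstep 0.053364224379107705
qend [-0.7917  1.2878 -0.5599  1.1956  0.8024  1.9035  1.6248] p [0.4303 0.3457 0.1071]
out 1.3121331395719464 [0.8616 0.1865] 0.053364224379107705 [-0.7917  1.2878 -0.5599  1.1956  0.8024  1.9035  1.6248]
[[[0.0,0.0,0.0],[1.2,0.0,1.0]],[[0.0,0.0,0.0],[1.3,0.0,1.0]],[[0.0,0.0,0.0],[1.2,0.0,1.1]],[[0.0,0.0,0.0],[1.3,0.0,1.0]],[[0.0,0.0,0.0],[1.2,0.0,1.0]],[[0.0,0.0,0.0],[1.3,-0.1,1.0]]]
sim lo margin [2.2235 1.7643 0.9126 1.0767 1.8095 1.7389 4.2271] hi [3.771  0.6839 2.0492 1.3159 3.2854 0.2081 1.0461] maxstep 0.02285093263621385
qend [-0.761   1.3961 -0.5392  1.2441  0.8546  1.7789  1.5671] p [0.4313 0.3111 0.0168]
in 1.7388550965767866 [1.3159 0.2081] 0.02285093263621385 [-0.761   1.3961 -0.5392  1.2441  0.8546  1.7789  1.5671]
```

Call:
drive_tool(
  deltas=[
    [[-2.9, 2.3, -0.7], [-0.1, 1, 0.9], 8.8],
    [[-2.9, 2.3, -0.7], [-0.1, 1, 1], 8.8],
    [[-2.8, 2.3, -0.7], [-0.2, 1, 1], 8.8],
    [[-2.9, 2.3, -0.7], [-0.2, 0.9, 1.1], 8.8],
    [[-2.9, 2.3, -0.8], [-0.3, 0.8, 1.1], 8.8],
    [[-2.9, 2.3, -0.7], [-0.3, 0.8, 1.1], 8.8],
    [[-2.8, 2.3, -0.7], [-0.4, 0.7, 1.1], 8.8],
    [[-2.9, 2.3, -0.7], [-0.4, 0.7, 1.2], 8.8],
    [[-2.9, 2.3, -0.7], [-0.5, 0.6, 1.1], 8.8],
    [[-2.9, 2.3, -0.7], [-0.6, 0.5, 1.2], 8.8],
    [[-2.8, 2.3, -0.7], [-0.6, 0.5, 1.2], 8.8],
    [[-2.9, 2.3, -0.7], [-0.6, 0.4, 1.1], 8.8],
  ],
)

```text
clock: 25.72
tool_pos: [0.4326, 0.3408, 0.1083]
eef_rot: [-0.683, 0.685, 0.18, 0.182]
contact_force: [0.9, 0.5, -0.3]
opening: 0.999
```

Call:
drive_tool(
  deltas=[
    [[0, 0, 0], [0, 0, 0], 8.8],
    [[0, 0, 0], [0, 0, 0], 8.8],
  ],
)

```text
clock: 25.88
tool_pos: [0.432, 0.3407, 0.108]
eef_rot: [-0.682, 0.685, 0.18, 0.183]
contact_force: [0.3, -0.7, 0.5]
opening: 0.997
```

Run:
```python
from opt import *
st();print(q0)
im,c=look("wrist");b=im[:,:,::-1].copy()
h=np.radians(90.1);u=np.array([np.cos(h),np.sin(h),0]);v=np.array([-u[1],u[0],0]);C=np.array([.4308,.3105,.022])
for a,d in((1,1),(1,-1),(-1,-1),(-1,1)):
    x=proj(c,C+u*a*.0475+v*d*.029)[0];cv2.circle(b,tuple(int(t) for t in x),4,(255,0,255),1)
cv2.imwrite("pics/w7.png",b)
sh("in",cart(p0,M0,p1,A,6),p0,M0,q0,True)
```

```text
25.88 [0.432  0.3407 0.108 ] [[-0.002, -1.0, 0.006], [-0.868, 0.005, 0.496], [-0.496, -0.004, -0.868]] [ 0.3 -0.7  0.5] 87.9
[-0.7856  1.2855 -0.557   1.2048  0.802   1.9002  1.6186]
[[[-0.1,0.0,0.0],[1.2,0.0,1.1]],[[0.0,-0.1,-0.1],[1.1,0.0,1.1]],[[-0.1,0.0,0.0],[1.2,0.1,1.0]],[[-0.1,-0.1,0.0],[1.2,0.0,1.1]],[[0.0,0.0,-0.1],[1.2,0.0,1.1]],[[-0.1,-0.1,0.0],[1.2,0.0,1.0]]]
sim lo margin [2.2293 1.7632 0.9155 1.0836 1.8099 1.7367 4.2263] hi [3.7704 0.6856 2.0498 1.3127 3.2849 0.2105 1.0499] maxstep 0.0212822236130934
qend [-0.7604  1.3944 -0.5398  1.2473  0.8551  1.7767  1.5663] p [0.4312 0.3109 0.0171]
in 1.7367366479808786 [1.3127 0.2105] 0.0212822236130934 [-0.7604  1.3944 -0.5398  1.2473  0.8551  1.7767  1.5663]
```

View pics/w7.png

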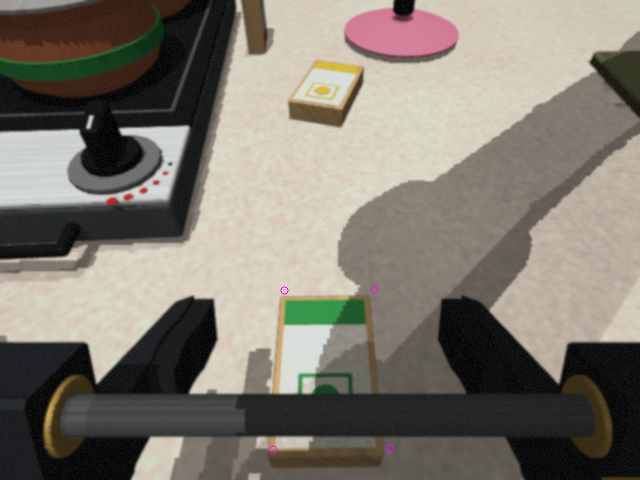

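The green sign lies at (325,380), about 3 mm from the prediction. The knob bar now points almost at the camera, i.e. turned by about 80°. Gripping the sign.

Call:
drive_tool(
  deltas=[
    [[-0.1, 0, 0], [1.2, 0, 1.1], 8.8],
    [[0, -0.1, -0.1], [1.1, 0, 1.1], 8.8],
    [[-0.1, 0, 0], [1.1, 0.1, 1], 8.8],
    [[-0.1, -0.1, 0], [1.1, 0, 1.1], 8.8],
    [[0, 0, -0.1], [1.1, 0, 1.1], 8.8],
    [[-0.1, -0.1, 0], [1.2, 0, 1], 8.8],
    [[0, 0, 0], [0, 0, 0.1], 8.8],
  ],
)

```text
clock: 26.52
tool_pos: [0.4312, 0.3117, 0.016]
eef_rot: [0.683, -0.683, -0.183, -0.181]
contact_force: [-0.9, 0.4, -0.2]
opening: 0.996
```

Call:
drive_tool(
  deltas=[
    [[0, 0, 0], [0, 0, 0], 0],
    [[0, 0, 0], [0, 0, 0], 0],
    [[0, 0, 0], [0, 0, 0], 0],
    [[0, 0, 0], [0, 0, 0], 0],
    [[0, 0, 0], [0, 0, 0], 0],
    [[0, 0, 0], [0, 0, 0], 0],
  ],
  force=20,
)

```text
clock: 27.02
tool_pos: [0.4319, 0.3149, 0.0196]
eef_rot: [0.683, -0.682, -0.184, -0.184]
contact_force: [-0.0, 0.9, 1.1]
opening: 0.654
```

Run:
```python
from opt import *
st();print(q0,p0-p1)
q,p,M=sh("up",cart(p0,M0,p0+[0,0,.12],M0,6),p0,M0,q0,True)
for n in(36,44):
  for b in(0,-.03):
    print(n,b);a=sh("carry",bulge(cart(p,M,p2+[0,0,.1],B,n),[b,0,.03]),p,M,q,n==44 and b==0)
    sh("down",cart(a[1],a[2],p2,B,10),a[1],a[2],a[0])
```

```text
27.02 [0.4319 0.3149 0.0196] [[0.002, -1.0, -0.0], [-0.864, -0.002, 0.503], [-0.503, -0.001, -0.864]] [-0.   0.9  1.1] 57.6
[-0.764   1.3929 -0.541   1.2374  0.8534  1.7827  1.5708] [0.0011 0.0034 0.0026]
[[[0.0,0.0,0.0],[-1.0,0.0,-1.7]],[[0.0,0.0,0.0],[-1.0,0.0,-1.8]],[[0.0,0.0,0.0],[-1.0,0.0,-1.7]],[[0.0,0.0,0.0],[-1.0,0.0,-1.7]],[[0.0,0.0,0.0],[-1.0,0.0,-1.7]],[[0.0,0.0,0.0],[-1.0,0.0,-1.8]]]
sim lo margin [2.2495 1.6743 0.9002 1.1237 1.7935 1.7566 4.2341] hi [3.7564 0.7176 2.056  1.2521 3.2967 0.2118 1.0533] maxstep 0.031369851850135966
qend [-0.7464  1.2143 -0.5698  1.3079  0.7935  1.8782  1.6067] p [0.4318 0.3145 0.1397]
up 1.7565849417591193 [1.2521 0.2118] 0.031369851850135966 [-0.7464  1.2143 -0.5698  1.3079  0.7935  1.8782  1.6067]
36 0
carry 0.3863326060654045 [0.1069 0.2519] 0.19601343009311323 [ 0.2848  0.8031 -0.7179  2.4531  2.3224  0.7603 -0.825 ]
down 0.7531938914512387 [0.0832 1.0515] 0.030930491744358912 [ 0.2686  1.0939 -0.7074  2.4732  2.4879  1.0385 -0.9059]
36 -0.03
carry 0.3974881669497473 [0.1056 0.2537] 0.17429519661589532 [ 0.2846  0.8031 -0.7151  2.4544  2
[... 1619 characters left out ...]
826 1.111  0.7444 1.2032 1.7616 0.3881 1.8409] hi [2.7198 0.8853 1.8709 0.1065 1.8215 0.2436 1.0881] maxstep 0.15179819753241264
qend [ 0.2902  0.8071 -0.7256  2.4535  2.3185  0.7659 -0.8191] p [0.5139 0.0116 0.1481]
carry 0.3881427271779184 [0.1065 0.2436] 0.15179819753241264 [ 0.2902  0.8071 -0.7256  2.4535  2.3185  0.7659 -0.8191]
down 0.7586108713669597 [0.0826 1.0474] 0.030801432823948316 [ 0.2732  1.0958 -0.7141  2.4749  2.4841  1.0426 -0.9005]
44 -0.03
carry 0.40383518555353576 [0.1077 0.2455] 0.1437306439386551 [ 0.289   0.8029 -0.7213  2.4523  2.3196  0.7597 -0.8199]
down 0.7525994913002202 [0.0847 1.0478] 0.03093008019017862 [ 0.2721  1.0959 -0.711   2.4753  2.4871  1.0422 -0.9032]
```

Call:
drive_tool(
  deltas=[
    [[0, 0, 0], [-1, 0, -1.7], 0],
    [[0, 0, 0], [-1, 0, -1.8], 0],
    [[0, 0, 0], [-1, 0, -1.7], 0],
    [[0, 0, 0], [-1, 0, -1.7], 0],
    [[0, 0, 0], [-1, 0, -1.7], 0],
    [[0, 0, 0], [-1, 0, -1.8], 0],
  ],
)

```text
clock: 27.52
tool_pos: [0.4315, 0.3142, 0.1398]
eef_rot: [0.683, -0.682, -0.184, -0.184]
contact_force: [0.4, 0.1, -2.2]
opening: 0.653
```

Call:
drive_tool(
  deltas=[
    [[2.1, -1.6, 0.6], [0.5, -0.2, -0.5], 0],
    [[2.1, -1.6, 0.5], [0.4, -0.2, -0.6], 0],
    [[2.1, -1.6, 0.6], [0.5, -0.2, -0.6], 0],
    [[2.1, -1.6, 0.5], [0.4, -0.3, -0.5], 0],
    [[2.1, -1.6, 0.6], [0.4, -0.3, -0.6], 0],
    [[2.1, -1.6, 0.6], [0.4, -0.3, -0.5], 0],
    [[2.1, -1.6, 0.5], [0.4, -0.3, -0.6], 0],
    [[2.1, -1.6, 0.6], [0.4, -0.4, -0.5], 0],
    [[2, -1.6, 0.5], [0.3, -0.3, -0.5], 0],
    [[2.1, -1.6, 0.6], [0.4, -0.4, -0.6], 0],
    [[2.1, -1.6, 0.5], [0.3, -0.4, -0.5], 0],
    [[2.1, -1.6, 0.6], [0.3, -0.5, -0.5], 0],
  ],
)

```text
clock: 28.52
tool_pos: [0.454, 0.2312, 0.165]
eef_rot: [-0.546, 0.704, 0.153, 0.427]
contact_force: [-0.3, 0.3, -1.2]
opening: 0.653
```

Call:
drive_tool(
  deltas=[
    [[2.1, -1.6, 0.6], [0.3, -0.4, -0.4], 0],
    [[2.1, -1.6, 0.5], [0.4, -0.5, -0.5], 0],
    [[2.1, -1.6, 0.6], [0.3, -0.5, -0.4], 0],
    [[2.1, -1.6, 0.5], [0.2, -0.5, -0.5], 0],
    [[2.1, -1.5, 0.6], [0.3, -0.5, -0.4], 0],
    [[2.1, -1.6, 0.5], [0.3, -0.5, -0.4], 0],
    [[2.1, -1.6, 0.6], [0.3, -0.6, -0.4], 0],
    [[2.1, -1.6, 0.6], [0.3, -0.5, -0.3], 0],
    [[2.1, -1.6, 0.5], [0.3, -0.6, -0.4], 0],
    [[2.1, -1.6, 0.6], [0.2, -0.5, -0.3], 0],
    [[2.1, -1.6, 0.5], [0.3, -0.6, -0.3], 0],
    [[2.1, -1.6, 0.6], [0.3, -0.6, -0.3], 0],
  ],
)

```text
clock: 29.52
tool_pos: [0.4764, 0.1488, 0.1737]
eef_rot: [-0.366, 0.67, 0.108, 0.636]
contact_force: [0.6, -0.2, 0.3]
opening: 0.651
```

Run:
```python
from opt import *
st();print(q0)
a=sh("carry",cart(p0,M0,p2+[0,0,.1],B,20),p0,M0,q0,True)
```

```text
29.52 [0.4764 0.1488 0.1737] [[0.077, -0.629, 0.774], [-0.353, 0.708, 0.611], [-0.932, -0.32, -0.167]] [ 0.6 -0.2  0.3] 57.3
[-0.2764  0.7545 -0.5558  1.9554  0.8879  0.959   0.8387]
[[[2.1,-1.6,0.6],[0.4,-0.6,-0.3]],[[2.1,-1.6,0.5],[0.3,-0.5,-0.2]],[[2.1,-1.6,0.6],[0.4,-0.6,-0.2]],[[2.0,-1.6,0.5],[0.3,-0.6,-0.2]],[[2.1,-1.6,0.6],[0.3,-0.6,-0.2]],[[2.1,-1.6,0.6],[0.4,-0.7,-0.2]],[[2.1,-1.6,0.5],[0.3,-0.6,-0.2]],[[2.1,-1.6,0.6],[0.2,-0.6,-0.2]],[[2.1,-1.6,0.5],[0.3,-0.7,-0.1]],[[2.1,-1.6,0.6],[0.3,-0.6,-0.2]],[[2.1,-1.6,0.5],[0.3,-0.7,-0.1]],[[2.0,-1.6,0.6],[0.2,-0.7,-0.1]]]
[[[2.1,-1.6,0.6],[0.3,-0.6,-0.1]],[[2.1,-1.5,0.5],[0.2,-0.7,0.0]],[[2.1,-1.6,0.6],[0.2,-0.7,-0.1]],[[2.1,-1.6,0.5],[0.2,-0.7,0.0]],[[2.1,-1.6,0.6],[0.2,-0.7,0.0]],[[2.1,-1.6,0.6],[0.3,-0.7,0.0]],[[2.0,-1.6,0.5],[0.1,-0.7,0.1]],[[2.1,-1.6,0.6],[0.2,-0.7,0.0]]]
sim lo margin [2.7522 1.1233 0.744  1.8535 1.9115 0.3952 1.8447] hi [2.7184 1.2759 1.87   0.1076 1.825  1.18   1.8615] maxstep 0.1405885223127108
qend [ 0.2916  0.8041 -0.726   2.4524  2.315   0.7615 -0.8153] p [0.5137 0.0113 0.1489]
carry 0.3952206432025706 [0.1076 1.18  ] 0.1405885223127108 [ 0.2916  0.8041 -0.726   2.4524  2.315   0.7615 -0.8153]
```

Call:
drive_tool(
  deltas=[
    [[2.1, -1.6, 0.6], [0.4, -0.6, -0.3], 0],
    [[2.1, -1.6, 0.5], [0.3, -0.5, -0.2], 0],
    [[2.1, -1.6, 0.6], [0.4, -0.6, -0.2], 0],
    [[2, -1.6, 0.5], [0.3, -0.6, -0.2], 0],
    [[2.1, -1.6, 0.6], [0.3, -0.6, -0.2], 0],
    [[2.1, -1.6, 0.6], [0.4, -0.7, -0.2], 0],
    [[2.1, -1.6, 0.5], [0.3, -0.6, -0.2], 0],
    [[2.1, -1.6, 0.6], [0.2, -0.6, -0.2], 0],
    [[2.1, -1.6, 0.5], [0.3, -0.7, -0.1], 0],
    [[2.1, -1.6, 0.6], [0.3, -0.6, -0.2], 0],
    [[2.1, -1.6, 0.5], [0.3, -0.7, -0.1], 0],
    [[2, -1.6, 0.6], [0.2, -0.7, -0.1], 0],
  ],
)

```text
clock: 30.52
tool_pos: [0.4987, 0.0663, 0.1589]
eef_rot: [-0.159, 0.583, 0.057, 0.794]
contact_force: [1.0, -1.1, -1.2]
opening: 0.652
```

Call:
drive_tool(
  deltas=[
    [[2.1, -1.6, 0.6], [0.3, -0.6, -0.1], 0],
    [[2.1, -1.5, 0.5], [0.2, -0.7, 0], 0],
    [[2.1, -1.6, 0.6], [0.2, -0.7, -0.1], 0],
    [[2.1, -1.6, 0.5], [0.2, -0.7, 0], 0],
    [[2.1, -1.6, 0.6], [0.2, -0.7, 0], 0],
    [[2.1, -1.6, 0.6], [0.3, -0.7, 0], 0],
    [[2, -1.6, 0.5], [0.1, -0.7, 0.1], 0],
    [[2.1, -1.6, 0.6], [0.2, -0.7, 0], 0],
    [[0, 0, 0], [0, 0, 0], 0],
    [[0, 0, 0], [0, 0, 0], 0],
  ],
)

```text
clock: 31.35
tool_pos: [0.5133, 0.011, 0.1485]
eef_rot: [-0.013, 0.502, 0.02, 0.865]
contact_force: [0.7, -0.2, -1.0]
opening: 0.66
```

Run:
```python
from opt import *
st();print(q0,"rot err",np.degrees(R.from_matrix(M0.T@B).as_rotvec()),p2)
sh("down",cart(p0,M0,p2+[0,0,.003],B,10),p0,M0,q0,True)
```

```text
31.35 [0.5133 0.011  0.1485] [[0.496, -0.047, 0.867], [0.022, 0.999, 0.041], [-0.868, -0.002, 0.497]] [ 0.7 -0.2 -1. ] 58.1
[ 0.2918  0.8048 -0.7245  2.4519  2.3121  0.7593 -0.8106] rot err [ 0.1351 -0.2261  0.0482] [0.5139 0.0117 0.0486]
[[[0.0,0.0,0.0],[0.8,0.0,-0.5]],[[0.0,0.0,0.0],[0.9,0.0,-0.5]],[[0.0,-0.1,0.0],[0.8,0.0,-0.4]],[[0.1,0.0,0.0],[0.9,0.0,-0.5]],[[0.0,0.0,0.0],[0.8,0.0,-0.5]],[[0.0,0.0,0.0],[0.9,0.0,-0.5]],[[0.0,-0.1,0.0],[0.8,0.1,-0.4]],[[0.0,0.0,0.0],[0.8,0.0,-0.5]],[[0.0,0.0,0.0],[0.9,0.0,-0.5]],[[0.0,0.0,0.0],[0.8,0.0,-0.5]]]
sim lo margin [3.2827 1.2919 0.7395 2.3273 3.3282 0.7491 1.7626] hi [2.7207 0.9929 2.2273 0.0837 1.6654 1.0539 3.4833] maxstep 0.03202898639677909
qend [ 0.2727  1.0871 -0.7173  2.475   2.4746  1.0361 -0.8974] p [0.5135 0.0119 0.0517]
down 0.7491398539487791 [0.0837 1.0539] 0.03202898639677909 [ 0.2727  1.0871 -0.7173  2.475   2.4746  1.0361 -0.8974]
```

Call:
drive_tool(
  deltas=[
    [[0, 0, 0], [0.8, 0, -0.5], 0],
    [[0, 0, 0], [0.9, 0, -0.5], 0],
    [[0, -0.1, 0], [0.8, 0, -0.4], 0],
    [[0.1, 0, 0], [0.9, 0, -0.5], 0],
    [[0, 0, 0], [0.8, 0, -0.5], 0],
    [[0, 0, 0], [0.9, 0, -0.5], 0],
    [[0, -0.1, 0], [0.8, 0, -0.4], 0],
    [[0, 0, 0], [0.8, 0, -0.5], 0],
    [[0, 0, 0], [0.9, 0, -0.5], 0],
    [[0, 0, 0], [0.8, 0, -0.5], 0],
    [[0, 0, 0], [0, 0, 0], 0],
    [[0, 0, 0], [0, 0, 0], 0],
  ],
)

```text
clock: 32.35
tool_pos: [0.5146, 0.0122, 0.0521]
eef_rot: [-0.012, 0.499, 0.02, 0.866]
contact_force: [0.0, 0.1, -0.6]
opening: 0.655
```

Call:
drive_tool(
  deltas=[
    [[0, 0, 0], [0.1, 0, 0], 0],
    [[0, 0, 0], [0.1, 0, -0.1], 0],
    [[0, 0, 0], [0, 0, 0], 0],
  ],
)

```text
clock: 32.6
tool_pos: [0.5146, 0.0115, 0.0503]
eef_rot: [-0.012, 0.499, 0.02, 0.866]
contact_force: [-0.6, -0.5, -1.1]
opening: 0.66
```

Run:
```python
from h import *
st()
```

```text
32.6 [0.5146 0.0115 0.0503] [[0.501, -0.046, 0.864], [0.022, 0.999, 0.04], [-0.865, -0.001, 0.502]] [-0.6 -0.5 -1.1] 58.1
```

No contact yet, so down another 1–2 mm.

Call:
drive_tool(
  deltas=[
    [[0, 0, 0], [0.1, 0, 0], 0],
    [[0, 0, 0], [0, 0, 0], 0],
    [[0, 0, 0], [0, 0, 0], 0],
  ],
)

```text
clock: 32.85
tool_pos: [0.5149, 0.0115, 0.0499]
eef_rot: [-0.012, 0.499, 0.02, 0.867]
contact_force: [-2.6, -0.9, 4.9]
opening: 0.656
```

Call:
drive_tool(
  deltas=[
    [[0, 0, 0], [0.1, 0, -0.1], 0],
    [[0, 0, 0], [0, 0, 0], 0],
    [[0, 0, 0], [0, 0, 0], 0],
  ],
)

```text
clock: 33.1
tool_pos: [0.5149, 0.0114, 0.0498]
eef_rot: [-0.012, 0.497, 0.02, 0.867]
contact_force: [-5.4, -1.4, 16.2]
opening: 0.657
```

Call:
drive_tool(
  deltas=[
    [[0, 0, 0], [-0.1, 0, 0.1], 0],
    [[0, 0, 0], [0, 0, 0], 0],
    [[0, 0, 0], [0, 0, 0], 6.2],
    [[0, 0, 0], [0, 0, 0], 7],
    [[0, 0, 0], [0, 0, 0], 8],
    [[0, 0, 0], [0, 0, 0], 8],
    [[0, 0, 0], [-1, 0, 0], 8],
    [[0, 0, 0], [-2, 0, 0.3], 8],
    [[0, 0, 0], [-3, 0, 1], 8],
    [[0, 0, 0], [-3, 0, 1], 8],
    [[0, 0, 0], [-2, 0, 1], 8],
    [[0, 0, 0], [0, 0, 0], 8],
  ],
)

```text
clock: 34.1
tool_pos: [0.4884, 0.0106, 0.165]
eef_rot: [-0.013, 0.497, 0.02, 0.868]
contact_force: [0.3, -0.6, 0.1]
opening: 0.908
```

Run:
```python
from opt import *
st();print(q0)
w,_=look("wrist");t,_=look("top");s1,_=look("scene","scene9")
a=cv2.resize(w,(400,300));b=cv2.resize(t[150:270,220:420],(400,300),interpolation=cv2.INTER_CUBIC)
d=cv2.resize(s1[170:350,150:450],(400,300),interpolation=cv2.INTER_CUBIC)
cv2.imwrite("pics/c9.png",np.vstack([np.hstack([a,b]),np.hstack([d,cv2.resize(s1[200:290,190:340],(400,300))])])[:,:,::-1])
for v in([0,0,.12],[.02,0,.12],[.02,-.1,.15]):
  sh(str(v),cart(p0,M0,p0+v,M0,8),p0,M0,q0)
```

```text
34.1 [0.4884 0.0106 0.165 ] [[0.506, -0.047, 0.861], [0.022, 0.999, 0.042], [-0.862, -0.002, 0.506]] [ 0.3 -0.6  0.1] 80.0
[ 0.2995  0.7693 -0.7657  2.5239  2.3098  0.8003 -0.8562]
[0, 0, 0.12] 0.2602105809830623 [0.0515 1.3501] 0.08652142212484054 [ 0.2301  0.3822 -0.5342  2.3797  1.9355  0.3002 -0.4754]
[0.02, 0, 0.12] 0.22919951821069715 [0.0582 1.3566] 0.10175905537256691 [ 0.1926  0.3964 -0.4727  2.3321  1.8854  0.2692 -0.4075]
[0.02, -0.1, 0.15] 0.0 [0.0612 1.3841] 0.2612098646531733 [ 0.2003  0.3207 -0.0795  2.2658  2.0365  0.04   -0.3042]
```

View pics/c9.png

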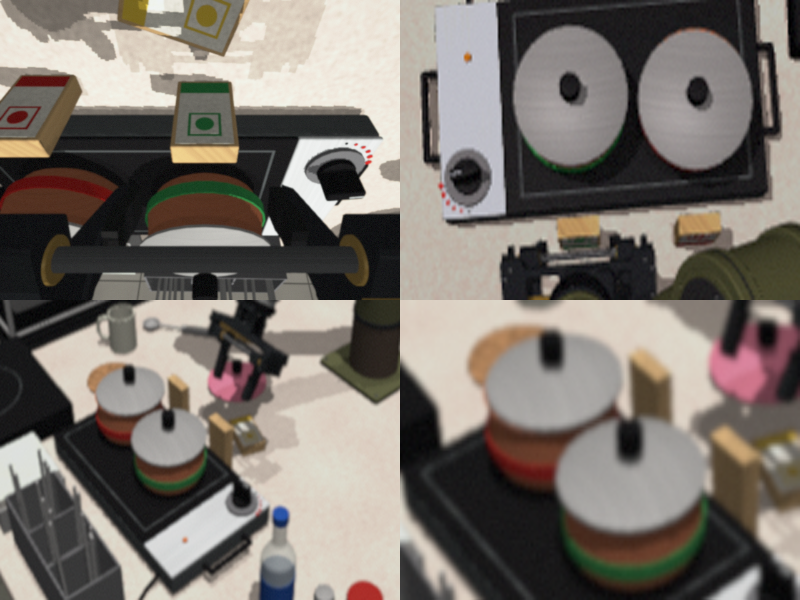

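Final views:
- **Lids:** both sit level, with the red dish's lid looking seated.
- **Knob:** the bar points along +y, i.e. full.
- **Signs:** both stand upright and parallel, with the print towards the robot.
- **Gripper:** it is clear of everything.

I'll do one numeric check, then hand in.

Run:
```python
from h import *
_,c=look("top")
k=unproj(c,[[368.5,186.8],[305.5,185.2]],.177);print("red lid knob, green lid knob",k,"red mouth est [.653,-.149]; signs",unproj(c,[[220+579/2-200,150+222/2.5],[220+698/2-200,150+219/2.5]],.095))
d=np.linalg.norm(k[0,:2]-[.653,-.149]);print(d)
if d<.010: st();r.finish_job();print("handed in")
```

```text
red lid knob, green lid knob [[ 0.6472 -0.1477  0.177 ]
 [ 0.6545  0.0159  0.177 ]] red mouth est [.653,-.149]; signs [[ 0.5257  0.0093  0.095 ]
 [ 0.526  -0.1523  0.095 ]]
0.0059104292885029976
34.3 [0.488  0.0101 0.1601] [[0.5, -0.045, 0.865], [0.022, 0.999, 0.039], [-0.866, -0.001, 0.5]] [-0.5 -0.4 -0.5] 80.0
the job is handed in; nothing more can be done
handed in
```

I handed the job in at 34.3 s of the 72 s limit. No verdict comes back, so the results below are from my own checks.

- **Lid:** it is on the red dish and looks level. It went down to within about 1–2 mm of the fully home height with no sign of catching on the rim. The last picture put its knob about 6 mm from my estimate of the mouth centre; the limit is 12 mm, and pixel reading accounts for a few millimetres of that.
- **Heat knob:** I turned it clockwise with the gripper by about 80° (1.4 rad). The last picture shows the bar pointing along the warmer, as it should at full.
- **Signs:** both stand upright on the foot edge, print towards the robot and parallel to the warmer's edge.
    - Sideways, the last picture puts each within about 4 mm of where I aimed on its dish's centre line; the limit is 30 mm.
    - I aimed for backs 20–25 mm in front of the edge. The green sign was pressed down harder than the red one, about 16 N for a moment, then eased off before release.
- **Other things:** the dishes, yellow sign, pink lid and bystanders looked undisturbed in the pictures, though I did not measure their positions at the end. The gripper was open and clear of everything.

**Where things disagreed:** my first attempt to pitch the tool forward stalled at joint limits, in free air with nothing touched. I then worked out a different arm posture to stand the signs up. For the knob, the top and wrist cameras differed by about 7 mm, so I used the average, and the grip closed on the bar as expected.

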